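Turn the pendant plate bezel side up on the soldering board

TASK

Two metal pendant plates lean in small wooden stands with their plain backs towards the robot. Take the square-cornered one, turn it over and lay it flat in the middle of the grey soldering board with the small raised bezel ring facing up; set it down rather than drop it. Leave the arch-topped plate standing where it is.

Things in the scene. Friction and masses are not known exactly. Their poses are not given: they have to be found in the camera images.
- square_plate: the plate to turn: square-cornered, silver-grey, 56 x 46 x 5 mm, 60 g, with a bezel ring (17 mm across, 4 mm high) in the middle of its front; plain back. Origin: centre of the back face. z points out of the bezel face (z up = bezel up), y along the 46 mm width, x along the 56 mm length, at the start down to the foot edge. Set on its foot edge over 10 deg past upright, it falls flat when let go
- square_stand: fixed wooden stand of the square plate; origin under its centre, z up, x to its back. The plate's top leans 20 deg back from upright, bezel to the back and down; foot edge 24 mm above the bench. Base 62 x 42 mm, 10 mm high; foot lip 4 mm high, 3 mm in front of the plate; rails behind the plate reach 42 mm up it and 17 mm to each side, so the 56 mm long side edges can be gripped from above
- arched_plate: the other plate, to be left alone: same metal, size, bezel and frame (56 x 46 x 5 mm) but its top edge is half-round. It leans in the same way in its own like stand; the two stands may change places, left or right
- solder_board: the soldering board: a grey flat slab, 117 mm (its x) by 213 mm (its y), 12 mm thick, fixed on the bench beyond the stands. Origin at the centre of its underside, z up; its flat top is at z = 12 mm
Not all that is in view belongs to the job. What is shaped like the square_plate but orange is not meant.

How it is judged (in metres and radians):
At the end, for the whole second after the job is handed in: The square-cornered plate lies flat (within 10 degrees) and at rest on the soldering board, bezel up, its centre within 30 mm of the board's centre; the arched plate is within 15 mm of where it started (angle between square_plate's own z axis and vertical below 0.17 rad and horizontal distance between square_plate and solder_board below 0.03 m and z of square_plate in the frame of solder_board between 0.008 and 0.016 m and linear speed of square_plate below 0.02 m/s and distance of arched_plate from where it was at the start of the episode below 0.015 m); the robot touches nothing.
It fails at once if the square plate is let go of well above the board (its centre over 100 mm above the bench) (height (world z) of square_plate above 0.1 m and contact force between the fingers and square_plate below 0.05 N).
It fails at once if the arched plate is moved by more than 30 mm (distance of arched_plate from where it was at the start of the episode above 0.03 m).
It also fails if it takes over 35 s, if anything falls off the work surface, if the arm or the gripper's body presses on something with over 40 N, if the wrist force passes 120 N, or if a joint passes its speed limit or range.

ROBOT

A 7-joint arm with a two-finger parallel gripper is mounted at the origin on a cart in front of the work surface, level with it; the furniture and walls round the work are solid. World frame = base frame: x ahead of the robot, y to its left, z up, the work surface at z = 0. Lengths are in m, angles in degrees, forces in N, time in s.
With the tool pointing down it reaches from about 0.4 to 0.85 m from the base axis. Payload 4.5 kg.
Tool frame: the origin (TCP) lies where the fingers leave the gripper's body, on its centre line; the fingertips stand 64 mm ahead of it and the grasp point (between the pads) lies 45 mm ahead of it; x points along the fingers, y is the direction in which the jaws open and shut, and the axes are right-handed (so a half turn about x gives the same grasp; the last joint's range is limited). The gripper opens to 88 mm and grips with 3 to 60 N. Pads are 18 mm wide; open, the fingers measure 123 mm over their backs; the gripper's body (75 mm by 187 mm) begins 45 mm behind the grasp point.
Start: joints at [-70.944, 39.483, -11.15, 89.685, 9.013, 51.709, -12.324], TCP at [0.184, 0.597, 0.303] pointing down, gripper open.
Joint ranges: [-172.22, 172.22], [-26.19, 119.32], [-84.43, 86.54], [7.71, 146.69], [-57.33, 237.33], [2.42, 119.75], [-152.13, 152.13]. Speed limits (degrees/s): [147.25, 147.25, 180, 180, 180, 180, 180].

INTERFACE

Orientations are given as [roll, pitch, yaw] about the fixed x, y, z axes, in that order (R = Rz(yaw) Ry(pitch) Rx(roll)).
In Python, from station import bot, get_image, ticket gives the robot as it stands.
- The arm moves only by the tool apply_moves, never from a script. Its argument "increments" is text: rows parted by semicolons, each of 7 numbers parted by spaces: the shift along the tool's x, y, z as a fraction of full scale, then the turn, a rotation vector about the tool's x, y, z as a fraction of full scale, then the closure, from 0 (fully open) to 1 (shut). In form: x y z rx ry rz claw; .... A call has 1 to 12 rows; each row shifts and turns the commanded pose from where the row before left it, along the tool's axes as they then stand; what a row does not reach is not made up. Full scale, the value 1, is 0.2 m for a shift and 4 degrees for a turn. A row lasts 1/10 s, in which the tool goes at most 50 mm and 8.59 degrees, less where a joint would pass 70% of its speed; a pose out of reach is approached as far as the arm can. A call with a number of a shift or a turn outside -1 to 1 is refused whole. A call with a gripper value outside its range is refused whole. The fingers move at their own pace and stop on an object; the grip force is fixed at half the most. Time passes only in rows, so rows that do not move let the fingers close. It gives the time, the measured TCP pose, the force and the opening at its end, in the units of the state.
- bot.read_state(): the state, without advancing time (a new reading comes with each control period).
- get_image(name): name is "side" or "top"; returns a dict with "color" (384x512x3 uint8, red, green, blue), "mtx" (3x3 intrinsics, pixels), "k1" (the pictures are not rectified: a ray, as slopes to the right and down, at radius r is drawn at 1 + k1 r^2 times it, then the intrinsics apply), "T" (4x4, takes a point from camera to world coordinates). Camera axes: x right, y down, z forward; pixel columns grow to the right and rows downward; lengths in m; the calibration is good to about 2 mm. A picture is of the moment at which its call begins. There is no depth.
- ticket.hand_in(): hands the job in, once; it reports no verdict.
The state is a dict: "clock": time; "qpos": joint angles; "qvel": joint speeds; "effort": joint torques, N m; "tool_pos": TCP position; "tool_rot": TCP orientation; "ft_force": force on the tool from outside, world axes, zero at the start; "torque": the same for the moment, N m; "grip_width": finger opening in m.
Only numpy, scipy, OpenCV 4.12 (cv2) and the standard library are available. Lean on these libraries where they do the work, as an engineer would, in place of code of your own. Each camera call takes 0.05 s, during which the arm holds its last target.

## Working session

There is one attempt and no reset: what is moved stays moved. The work goes in short steps, Python scripts to look and compute and a tool call to move; the robot and the scene stay as the last step left them, time stands still between calls to the robot, and variables do not carry over. Pictures are saved under pics/ and viewed, and the job is handed in when it is done.

Besides the shell and the picture viewer there is one more tool, called as name(argument=value, ...), one argument or row to a line, values as JSON. apply_moves: Moves the arm, as the interface text tells. Shift numbers are shares of 0.2 m and turn numbers shares of 4 degrees, none past 1 either way. Its arguments: {"type":"object","properties":{"increments":{"type":"string"}},"required":["increments"]}

```bash
ls; mkdir -p pics; python3 - <<'E'
from station import bot, get_image, ticket
import cv2, numpy as np
print(bot.read_state())
for n in ("side","top"):
    im=get_image(n); cv2.imwrite(f"pics/{n}0.png",im["color"][:,:,::-1]); np.savez(f"pics/{n}0.npz",**im)
    print(n,im["mtx"].tolist(),im["k1"],np.round(im["T"],4).tolist())
E
```

```text
pics
{'clock': 0.0, 'qpos': array([-70.94373936,  39.53464242, -11.144691  ,  89.74491244,
         9.01447894,  51.70878435, -12.32481795]), 'qvel': array([-0.03217106,  0.0699816 , -0.13389578, -0.04180852, -0.02765286,
        0.102459  , -0.01779153]), 'effort': array([-1.17803256e-05, -5.27550566e+01, -1.26714293e+00, -1.53428668e+01,
       -5.27574169e-02,  6.55233976e-03,  1.53758674e-04]), 'tool_pos': array([0.18387524, 0.59680177, 0.30189378]), 'tool_rot': array([ -85.13869642,   89.89373517, -102.25297619]), 'ft_force': array([-0.23654513, -0.53112687, -0.40840127]), 'torque': array([ 0.00574686, -0.03191665, -0.04369852]), 'grip_width': 0.08825298656335034}
side [[383.99962528938966, 0.0, 256.29468617654516], [0.0, 383.99962528938966, 181.70159376072164], [0.0, 0.0, 1.0]] -0.09070758929640028 [[0.987, -0.0521, 0.1522, 0.3879], [-0.1601, -0.41, 0.8979, -0.8039], [0.0156, -0.9106, -0.413, 0.4168], [0.0, 0.0, 0.0, 1.0]]
top [[441.6862073371082, 0.0, 256.8136518122292], [0.0, 441.6862073371082, 185.95028364871328], [0.0, 0.0, 1.0]] -0.02034061951261343 [[0.0112, -0.9845, 0.1748, 0.3635], [-0.9999, -0.0106, 0.0043, -0.0243], [-0.0024, -0.1748, -0.9846, 0.9161], [0.0, 0.0, 0.0, 1.0]]
```

View pics/side0.png

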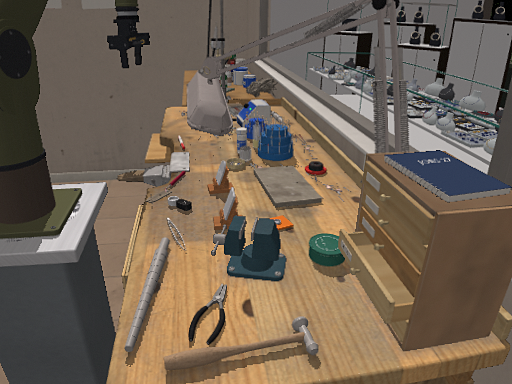

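View pics/top0.png

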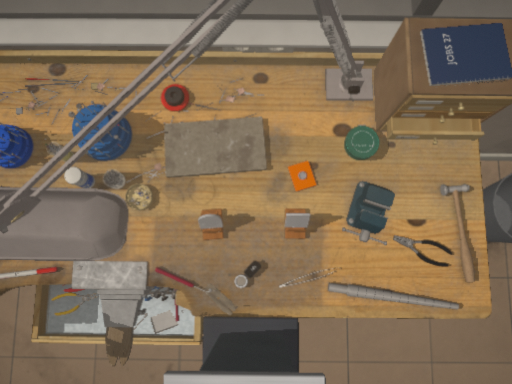

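```bash
python3 - <<'E'
import cv2
a=cv2.imread("pics/top0.png"); c=cv2.resize(a[105:250,150:330],None,fx=4.2,fy=4.1,interpolation=cv2.INTER_CUBIC); cv2.imwrite("pics/top0z.png",c)
a=cv2.imread("pics/side0.png"); c=cv2.resize(a[150:260,190:330],None,fx=5,fy=5,interpolation=cv2.INTER_CUBIC); cv2.imwrite("pics/side0z.png",c)
E
```

```text
(no output)
```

View pics/top0z.png

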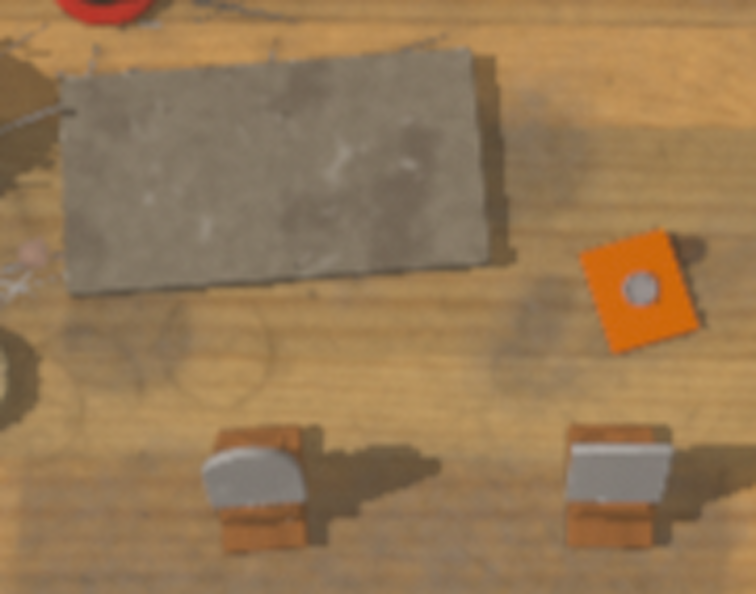

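View pics/side0z.png

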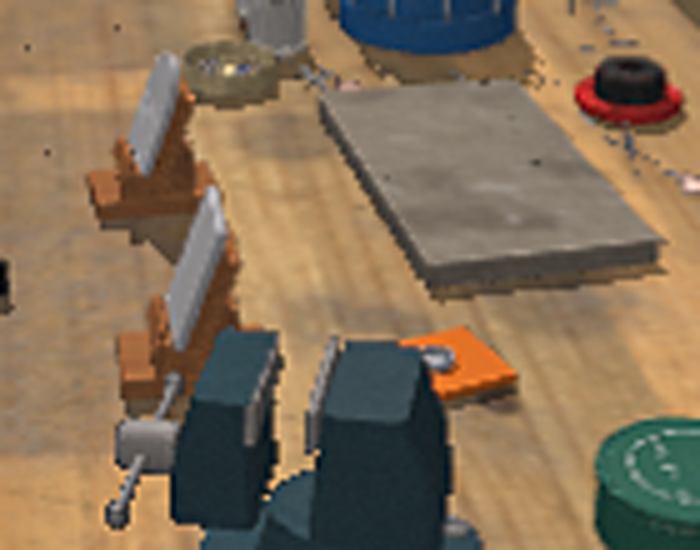

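```bash
cat > h.py <<'E'
import numpy as np, cv2
from scipy.spatial.transform import Rotation as R
from scipy.optimize import least_squares
def load(n): 
    d=np.load(n); return {k:d[k] for k in d}
def ray(c,u,v):
    K=c["mtx"]; k=float(c["k1"]); xd=np.array([(u-K[0,2])/K[0,0],(v-K[1,2])/K[1,1]])
    x=xd.copy()
    for _ in range(20): x=xd/(1+k*(x@x))
    T=c["T"]; return T[:3,3],T[:3,:3]@np.array([x[0],x[1],1.])
def onz(c,u,v,z):
    o,d=ray(c,u,v); return o+d*(z-o[2])/d[2]
def proj(c,p):
    T=c["T"]; p=np.atleast_2d(p); q=(p-T[:3,3])@T[:3,:3]; x=q[:,:2]/q[:,2:]
    x=x*(1+float(c["k1"])*(x**2).sum(1,keepdims=True)); K=c["mtx"]
    return x*[K[0,0],K[1,1]]+[K[0,2],K[1,2]]
def tri(c1,p1,c2,p2):
    o1,d1=ray(c1,*p1);o2,d2=ray(c2,*p2)
    s=np.linalg.lstsq(np.c_[d1,-d2],o2-o1,rcond=None)[0]
    a=o1+d1*s[0];b=o2+d2*s[1]; return (a+b)/2,np.linalg.norm(a-b)
E
python3 - <<'E'
from h import *
t=load("pics/top0.npz");s=load("pics/side0.npz")
np.set_printoptions(precision=4,suppress=True)
Z=lambda x,y:(150+x/4.2-.4,105+y/4.1-.4); S=lambda x,y:(190+x/5-.4,150+y/5-.4)
B=np.array([onz(t,*Z(*p),.012) for p in [(62,77),(470,50),(487,262),(70,295)]]);print("board top",B,B.mean(0))
B2=np.array([onz(s,*S(*p),.012) for p in [(320,97),(520,82),(660,240),(430,265)]]);print("board side",B2,B2.mean(0))
print("sq foot",[onz(t,*Z(*p),.024) for p in [(567,499),(661,503)]])
print("sq top",[onz(t,*Z(*p),.0766) for p in [(572,455),(672,455)]])
print("ar foot",[onz(t,*Z(*p),.024) for p in [(208,503),(303,500)]])
print("stand front base z.01",[onz(t,*Z(*p),.01) for p in [(568,547),(652,547)]])
print("tcp proj",proj(t,[[.184,.597,.302],[.184,.597,.24]]),proj(s,[[.184,.597,.302],[.184,.597,.24]]))
# side: square plate corners
print("side foot",onz(s,*S(183,345),.024),"side top",onz(s,*S(225,200),.0766))
# lamp
for h in (.1,.2,.3,.4): print(h,proj(t,[onz(s,208,90,h)]),onz(s,208,90,h))
o1,d1=ray(t,215,20);o2,d2=ray(t,0,215);n=np.cross(d1,d2)
for p in [(375,5),(340,20),(300,35),(260,50),(225,60)]:
    o,d=ray(s,*p); k=n@(o1-o)/(n@d); print("arm",p,o+d*k)
E
python3 - <<'E'
import cv2
a=cv2.imread("pics/side0.png"); cv2.imwrite("pics/s0b.png",cv2.resize(a[0:170,90:420],None,fx=2.4,fy=2.4,interpolation=cv2.INTER_CUBIC))
E
```

```text
board top [[ 0.6577  0.1787  0.012 ]
 [ 0.6744 -0.0287  0.012 ]
 [ 0.5613 -0.0382  0.012 ]
 [ 0.5419  0.1691  0.012 ]] [0.6088 0.0702 0.012 ]
board side [[ 0.5433  0.1605  0.012 ]
 [ 0.6587  0.1686  0.012 ]
 [ 0.6754 -0.033   0.012 ]
 [ 0.5623 -0.0436  0.012 ]] [0.6099 0.0631 0.012 ]
sq foot [array([ 0.4398, -0.0774,  0.024 ]), array([ 0.4383, -0.1226,  0.024 ])]
sq top [array([ 0.4558, -0.0766,  0.0766]), array([ 0.4562, -0.122 ,  0.0766])]
ar foot [array([0.4359, 0.0951, 0.024 ]), array([0.4379, 0.0495, 0.024 ])]
stand front base z.01 [array([ 0.4171, -0.0788,  0.01  ]), array([ 0.4175, -0.1196,  0.01  ])]
tcp proj [[-206.514   392.741 ]
 [-164.118   381.2022]] [[130.3352  46.3472]
 [132.1038  64.9174]]
side foot [ 0.4425 -0.1222  0.024 ] side top [ 0.4629 -0.0974  0.0766]
0.1 [[-194.6141  210.2221]] [0.4522 0.8387 0.1   ]
0.2 [[ 47.5917 219.1313]] [0.4319 0.3201 0.2   ]
0.3 [[383.2257 230.6072]] [ 0.4116 -0.1984  0.3   ]
0.4 [[835.1365 244.4399]] [ 0.3913 -0.717   0.4   ]
arm (375, 5) [ 0.7397 -0.0584  0.4338]
arm (340, 20) [0.6956 0.0062 0.4029]
arm (300, 35) [0.6348 0.091  0.3667]
arm (260, 50) [0.5607 0.1935 0.3235]
arm (225, 60) [0.4805 0.2974 0.287 ]
```

View pics/s0b.png

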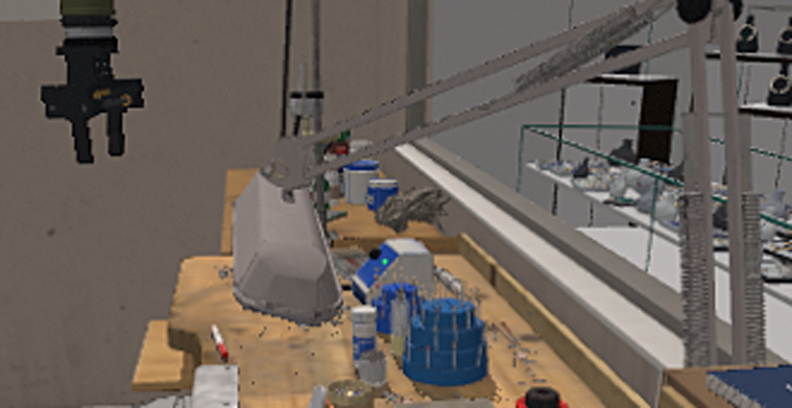

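```bash
python3 - <<'E'
from h import *
np.set_printoptions(precision=3,suppress=True)
t=load("pics/top0.npz");s=load("pics/side0.npz")
print("tool R",R.from_euler('xyz',[-85.1387,89.8937,-102.253],degrees=True).as_matrix())
for z in (.12,.2,.28): print(z,"head near edge",onz(t,60,258,z),onz(t,125,225,z),onz(t,60,190,z))
print("rimL/top", [tri(t,(5,258),s,(187,121)),tri(t,(110,258),s,(232,129))])
for z in (.05,.1,.12): print("vise",z,onz(t,352,200,z),onz(s,232,217,z))
print(onz(s,186.7,118,.12),onz(s,231,129,.12))
E
sed -n 1,3p h.py >/dev/null
```

```text
tool R [[-0.     0.294  0.956]
 [-0.002  0.956 -0.294]
 [-1.    -0.002  0.   ]]
0.12 head near edge [0.37 0.33 0.12] [0.431 0.217 0.12 ] [0.493 0.341 0.12 ]
0.2 head near edge [0.369 0.294 0.2  ] [0.424 0.192 0.2  ] [0.48  0.304 0.2  ]
0.28 head near edge [0.369 0.259 0.28 ] [0.417 0.168 0.28 ] [0.467 0.267 0.28 ]
rimL/top [(array([0.367, 0.457, 0.072]), np.float64(0.004675943807019007)), (array([0.432, 0.237, 0.109]), np.float64(0.12094714566202235))]
vise 0.05 [ 0.491 -0.209  0.05 ] [ 0.45  -0.163  0.05 ]
vise 0.1 [ 0.484 -0.199  0.1  ] [ 0.442 -0.25   0.1  ]
vise 0.12 [ 0.481 -0.194  0.12 ] [ 0.439 -0.285  0.12 ]
[0.367 0.315 0.12 ] [0.485 0.188 0.12 ]
```

apply_moves(
  increments="-0.25 0 0 0 0 0 0; -0.25 0 0 0 0 0 0",
)

```text
clock: 0.3
tool_pos: [0.1838, 0.5963, 0.4021]
tool_rot: [-87.7, 89.7, -104.8]
ft_force: [-0.1, 1.9, -0.0]
grip_width: 0.0882
```

```bash
python3 - <<'E'
import cv2
a=cv2.imread("pics/top0.png"); c=cv2.resize(a[165:255,280:420],None,fx=5.5,fy=5.5,interpolation=cv2.INTER_CUBIC); cv2.imwrite("pics/top0v.png",c)
from station import bot
print(bot.read_state()['qpos'])
E
```

```text
[-70.64695426  34.10141718 -11.79516282  81.73294146   7.22238645
  65.20516889 -10.64449508]
```

View pics/top0v.png

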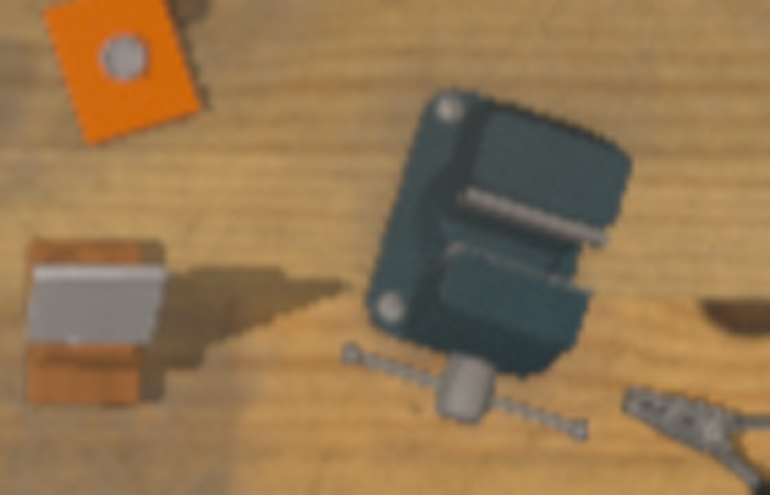

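apply_moves(
  increments="0 0 0 0.5 0 0 0",
)

```text
clock: 0.4
tool_pos: [0.1844, 0.6001, 0.4096]
tool_rot: [98.3, 89.2, 79.1]
ft_force: [-0.1, 0.5, -0.3]
grip_width: 0.0881
```

```bash
python3 - <<'E'
from h import *
np.set_printoptions(precision=3,suppress=True)
t=load("pics/top0.npz");s=load("pics/side0.npz")
print(tri(t,(360,219),s,(234,216)),tri(t,(363,210),s,(245.5,216.5)), tri(t,(364,200.5),s,(258,218)))
from station import bot
st=bot.read_state(); print(st['qpos'],st['tool_pos'],st['tool_rot'])
E
```

```text
(array([ 0.449, -0.217,  0.083]), np.float64(0.001299888619196364)) (array([ 0.468, -0.223,  0.083]), np.float64(0.0011744450155907057)) (array([ 0.488, -0.226,  0.081]), np.float64(0.004184221206134157))
[-70.942  33.647 -11.29   81.224   6.891  65.027 -12.41 ] [0.184 0.6   0.41 ] [98.26  89.229 79.063]
```

```bash
cat > plan.py <<'E'
from h import *
from station import bot
np.set_printoptions(precision=3,suppress=True)
def cur():
    s=bot.read_state(); return np.array(s['tool_pos']),R.from_euler('xyz',s['tool_rot'],degrees=True).as_matrix(),s
def rows(p0,R0,p1,R1,n,claw=0,frame_start=True):
    # constant twist per row, T1=T0*prod(E); per-row (dp in current axes, dR)
    rv=R.from_matrix(R0.T@R1).as_rotvec(); 
    out=[];p=p0.copy();Rk=R0.copy()
    for k in range(n):
        pt=p0+(p1-p0)*(k+1)/n
        d=Rk.T@(pt-p); dd=np.round(d/.2,3); rr=np.round(np.degrees(rv)/n/4,3)
        out.append(' '.join('%g'%v for v in [*dd,*rr,claw]))
        p=p+Rk@(dd*.2); Rk=Rk@R.from_rotvec(np.radians(rr*4)).as_matrix()
    print('; '.join(out)); print('end',p,R.from_matrix(Rk.T@R1).magnitude()*57.3); return p,Rk
def log():
    p,Rm,s=cur()
    with open('log.txt','a') as f: f.write(' '.join('%.6f'%v for v in [*s['qpos'],*p,*R.from_matrix(Rm).as_rotvec()])+'\n')
    print('t',s['clock'],'q',s['qpos'],'p',p,'F',s['ft_force'],'w',s['grip_width']); print(Rm)
E
python3 - <<'E'
from plan import *
log()
p,Rm,s=cur()
rows(p,Rm,np.array([.30,.36,.47]),np.array([[0,0.,1],[0,1,0],[-1,0,0]]),8)
E
```

```text
t 0.4 q [-70.942  33.647 -11.29   81.224   6.891  65.027 -12.41 ] p [0.184 0.6   0.41 ] F [-0.066  0.484 -0.288] w 0.08806979951232329
[[ 0.003  0.329  0.944]
 [ 0.013  0.944 -0.329]
 [-1.     0.013 -0.002]]
-0.04 -0.117 0.118 -0.6 0.001 -0.024 0; -0.039 -0.123 0.112 -0.6 0.001 -0.024 0; -0.039 -0.127 0.107 -0.6 0.001 -0.024 0; -0.039 -0.131 0.102 -0.6 0.001 -0.024 0; -0.039 -0.136 0.096 -0.6 0.001 -0.024 0; -0.038 -0.14 0.091 -0.6 0.001 -0.024 0; -0.038 -0.143 0.084 -0.6 0.001 -0.024 0; -0.039 -0.147 0.079 -0.6 0.001 -0.024 0
end [0.3  0.36 0.47] 0.015884374071454897
```

apply_moves(
  increments="-0.04 -0.12 0.115 -0.6 0 0 0; -0.04 -0.12 0.11 -0.6 0 0 0; -0.04 -0.125 0.11 -0.6 0 0 0; -0.04 -0.13 0.1 -0.6 0 0 0; -0.04 -0.135 0.1 -0.6 0 0 0; -0.04 -0.14 0.09 -0.6 0 0 0; -0.04 -0.145 0.08 -0.6 0 0 0; -0.04 -0.145 0.08 -0.6 0 0 0",
)

```text
clock: 1.2
tool_pos: [0.2996, 0.3571, 0.4664]
tool_rot: [-122.4, 89.9, -122.2]
ft_force: [0.3, 0.3, 0.8]
grip_width: 0.0885
```

```bash
python3 - <<'E'
from plan import *
log()
p,Rm,s=cur()
# waypoint B
rows(p,Rm,np.array([.43,-.02,.40]),np.array([[0,0.,1],[0,1,0],[-1,0,0]]),9)
E
```

```text
t 1.2 q [-43.854  16.883 -16.284 100.632   5.228  63.284  28.334] p [0.3   0.357 0.466] F [0.304 0.342 0.796] w 0.08850648607475517
[[-0.001 -0.003  1.   ]
 [-0.001  1.     0.003]
 [-1.    -0.001 -0.001]]
0.037 -0.21 0.072 0.005 -0.001 0.001 0; 0.037 -0.209 0.072 0.005 -0.001 0.001 0; 0.037 -0.21 0.072 0.005 -0.001 0.001 0; 0.037 -0.21 0.072 0.005 -0.001 0.001 0; 0.037 -0.209 0.072 0.005 -0.001 0.001 0; 0.037 -0.21 0.072 0.005 -0.001 0.001 0; 0.037 -0.209 0.073 0.005 -0.001 0.001 0; 0.037 -0.21 0.072 0.005 -0.001 0.001 0; 0.037 -0.209 0.072 0.005 -0.001 0.001 0
end [ 0.43 -0.02  0.4 ] 0.02222356532304125
```

apply_moves(
  increments="0.02 -0.21 0.05 0 0 0 0; 0.02 -0.21 0.05 0 0 0 0; 0.03 -0.21 0.07 0 0 0 0; 0.04 -0.21 0.07 0 0 0 0; 0.04 -0.21 0.08 0 0 0 0; 0.04 -0.21 0.08 0 0 0 0; 0.04 -0.21 0.08 0 0 0 0; 0.04 -0.21 0.08 0 0 0 0; 0.05 -0.21 0.08 0 0 0 0",
)

```text
clock: 2.1
tool_pos: [0.4281, -0.0208, 0.4022]
tool_rot: [13.7, 90.0, 13.7]
ft_force: [0.8, 0.6, 0.9]
grip_width: 0.0885
```

```bash
cat > fk.py <<'E'
from h import *
def Rz(a): c,s=np.cos(a),np.sin(a); return np.array([[c,-s,0],[s,c,0],[0,0,1.]])
def Ry(a): c,s=np.cos(a),np.sin(a); return np.array([[c,0,s],[0,1,0],[-s,0,c]])
def fk(q,P,sg):
    q=np.radians(q); h,L1,L2,d,a1,a2,o7,x6,o1=P; s1,s3,s5,s7=sg
    M=Rz(s1*q[0]+o1); p=np.array([0,0,h])
    M=M@Ry(q[1]); M=M@Rz(s3*q[2]); p=p+M@[a1,0,L1]
    M=M@Ry(q[3]); M=M@Rz(s5*q[4]); p=p+M@[a2,0,L2]
    M=M@Ry(q[5]); p=p+M@[x6,0,0]; M=M@Rz(s7*q[6]+o7); p=p+M@[0,0,d]
    # tool x = M z ; tool y,z : 
    return p,np.c_[M[:,2],M[:,0],M[:,1]]
E
python3 - <<'E'
from plan import *; from fk import *
import itertools
log()
D=np.loadtxt('log.txt'); D=np.vstack([D,[-70.94373936,39.53464242,-11.144691,89.74491244,9.01447894,51.70878435,-12.32481795,.18387524,.59680177,.30189378,*R.from_euler('xyz',[-85.13869642,89.89373517,-102.25297619],degrees=True).as_rotvec()]])
print(len(D))
best=[]
for sg in itertools.product([1,-1],repeat=4):
  for o in (0,1.57,3.14,-1.57):
    def f(P):
        r=[]
        for d in D:
            p,M=fk(d[:7],P,sg); r+=list((p-d[7:10])*5); r+=list((M-R.from_rotvec(d[10:]).as_matrix()).ravel())
        return r+list(.02*(np.array(P)-[.36,.4,.4,.2,0,0,P[6],0,0]))
    try: s=least_squares(f,[.36,.4,.4,.2,0,0,o,0,0])
    except Exception as e: continue
    best.append((s.cost,sg,s.x))
best.sort(key=lambda b:b[0])
for b in best[:5]: print(b)
E
```

```text
t 2.1 q [ -0.341  16.786  -4.087 113.23    1.537  50.023  84.829] p [ 0.428 -0.021  0.402] F [0.771 0.599 0.9  ] w 0.08845722703915926
[[ 0.    -0.001  1.   ]
 [ 0.     1.     0.001]
 [-1.     0.     0.   ]]
4
(np.float64(0.0029222694644566193), (-1, -1, -1, -1), array([ 0.478,  0.561,  0.338,  0.398,  0.006, -0.005,  3.058,  0.   ,
       -0.083]))
(np.float64(0.0029222694644566254), (-1, -1, -1, -1), array([ 0.478,  0.561,  0.338,  0.398,  0.006, -0.005, -3.225,  0.   ,
       -0.083]))
(np.float64(0.00292226946446023), (-1, -1, -1, -1), array([ 0.478,  0.561,  0.338,  0.398,  0.006, -0.005,  3.058,  0.   ,
       -0.084]))
(np.float64(0.15027692199311063), (-1, -1, 1, -1), array([ 0.192,  0.572,  0.342,  0.11 ,  0.011,  0.007,  2.917,  0.005,
       -0.121]))
(np.float64(0.15027692199323217), (-1, -1, 1, -1), array([ 0.192,  0.572,  0.342,  0.11 ,  0.011,  0.007, -3.366,  0.005,
       -0.121]))
```

```bash
cat >> plan.py <<'E'
def tool(ax,ay):
    ax=np.array(ax,float);ax/=np.linalg.norm(ax);ay=np.array(ay,float);ay-=ax*(ax@ay);ay/=np.linalg.norm(ay)
    return np.c_[ax,ay,np.cross(ax,ay)]
E
python3 - <<'E'
from plan import *
p,Rm,s=cur()
RG=tool([-np.sin(np.radians(20)),0,-np.cos(np.radians(20))],[0,1,0])
rows(p,Rm,np.array([.498,-.10,.18]),RG,7)
E
```

```text
0.159 -0.057 0.05 0.003 0.715 0 0; 0.156 -0.056 0.058 0.003 0.715 0 0; 0.153 -0.057 0.065 0.003 0.715 0 0; 0.149 -0.056 0.073 0.003 0.715 0 0; 0.146 -0.057 0.08 0.003 0.715 0 0; 0.141 -0.056 0.088 0.003 0.715 0 0; 0.137 -0.057 0.095 0.003 0.715 0 0
end [ 0.498 -0.1    0.18 ] 0.01908319993354311
```

apply_moves(
  increments="0.16 -0.057 0.05 0 0.715 0 0; 0.155 -0.057 0.058 0 0.715 0 0; 0.153 -0.057 0.065 0 0.715 0 0; 0.15 -0.057 0.073 0 0.715 0 0",
)

```text
clock: 2.5
tool_pos: [0.4679, -0.0651, 0.2739]
tool_rot: [179.9, 78.4, 180.0]
ft_force: [0.9, 0.1, 0.2]
grip_width: 0.0883
```

```bash
python3 -c "
from plan import *
log()"
```

```text
t 2.5 q [  3.929  34.667  -2.943 109.382   2.63   47.59   89.416] p [ 0.468 -0.065  0.274] F [0.863 0.116 0.239] w 0.08827508029890498
[[-0.201 -0.001  0.98 ]
 [ 0.     1.     0.001]
 [-0.98   0.    -0.201]]
```

apply_moves(
  increments="0.145 -0.057 0.08 0 0.715 0 0; 0.14 -0.057 0.088 0 0.715 0 0; 0.137 -0.057 0.095 0 0.715 0 0",
)

```text
clock: 2.8
tool_pos: [0.4981, -0.0991, 0.1789]
tool_rot: [180.0, 69.8, -180.0]
ft_force: [0.6, -0.2, 0.8]
grip_width: 0.0883
```

```bash
cat > fit.py <<'E'
from plan import *; from fk import *
def fitmodel():
    D=np.loadtxt('log.txt'); D=np.vstack([D,[-70.94373936,39.53464242,-11.144691,89.74491244,9.01447894,51.70878435,-12.32481795,.18387524,.59680177,.30189378,*R.from_euler('xyz',[-85.13869642,89.89373517,-102.25297619],degrees=True).as_rotvec()]])
    sg=(-1,)*4; P0=np.array([.478,.561,.338,.398,0,0,np.pi,0,0]+[0]*4)
    def mod(q,P): q=np.array(q,float)+[0,P[9],P[10],P[11],P[12],0,0]; return fk(q,P[:9],sg)
    def f(P,reg=1):
        r=[]
        for d in D:
            p,M=mod(d[:7],P); r+=list((p-d[7:10])*5); r+=list((M-R.from_rotvec(d[10:]).as_matrix()).ravel())
        return np.array(r+(list(.02*(P-P0)*np.array([1]*9+[.02]*4)) if reg else []))
    s=least_squares(f,P0); return mod,s.x,f(s.x,0)
E
python3 - <<'E'
from fit import *
log()
m,P,r=fitmodel(); print(P); print(r.reshape(-1,12)[:,:3]/5*1000); print(abs(r.reshape(-1,12)[:,3:]).max())
p,Rm,s=cur()
np.set_printoptions(precision=4,suppress=True)
RG=tool([-np.sin(np.radians(20)),0,-np.cos(np.radians(20))],[0,1,0])
rows(p,Rm,np.array([.4708,-.10,.1047]),RG,4)
from station import get_image
for n in ("side","top"):
    im=get_image(n); cv2.imwrite(f"pics/{n}1.png",im["color"][:,:,::-1]); np.savez(f"pics/{n}1.npz",**im)
a=cv2.imread("pics/top1.png"); b=cv2.imread("pics/side1.png")
cv2.imwrite("pics/c1.png",np.hstack([cv2.resize(a[130:270,230:370],(400,400),interpolation=2),cv2.resize(b[130:260,160:290],(400,400),interpolation=2)]))
E
```

```text
t 2.8 q [  6.22   48.203  -1.915 101.264   3.951  50.723  91.713] p [ 0.498 -0.099  0.179] F [ 0.645 -0.237  0.841] w 0.08829227023689898
[[-0.345 -0.001  0.939]
 [-0.     1.     0.001]
 [-0.939  0.    -0.345]]
[ 0.343  0.56   0.342  0.258  0.006  0.     3.034 -0.003 -0.05  -0.498
  3.067  0.318 -1.196]
[[ 5.13  -2.604  0.146]
 [-3.802  4.903 -0.192]
 [ 0.609  8.019 -0.165]
 [ 0.901  3.807 -0.289]
 [ 0.022  0.654 -0.405]
 [ 6.796 -2.833  0.907]]
0.018296785025864046
0.099 -0.001 -0 0.004 -0.01 0.001 0; 0.099 -0.001 -0 0.004 -0.01 0.001 0; 0.098 -0.001 -0.001 0.004 -0.01 0.001 0; 0.099 -0.001 0 0.004 -0.01 0.001 0
end [ 0.4708 -0.1     0.1048] 0.0028515283031817574
```

View pics/c1.png

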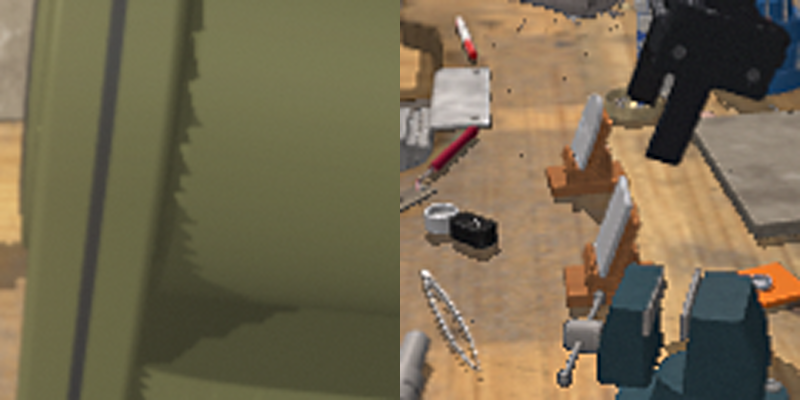

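```bash
python3 - <<'E'
from plan import *
s=load("pics/side1.npz"); t0=load("pics/top0.npz"); s0=load("pics/side0.npz")
p,Rm,_=cur()
tip=lambda y,z:p+Rm@[.064,y,z]
im=cv2.resize(s["color"][130:260,160:290][:,:,::-1],None,fx=6,fy=4.6*6/4.6,interpolation=2)
def mk(im,c,P,off,f,col):
    for q in proj(c,np.array(P)): cv2.circle(im,tuple(int(v) for v in ((q-off+.5)*f)),3,col,-1)
mk(im,s,[tip(-.044,.009),tip(-.044,-.009),tip(-.0615,.009),tip(-.0615,-.009)],[160,130],6,(0,0,255))
ft=np.array([.439,-.1,.0257]);u=np.array([.342,0,.94]);n=np.array([.94,0,-.342]);Y=np.array([0,1,0])
C=[ft+a*u*.056+b*n*.005+c*Y*.023 for a in(0,1) for b in (0,1) for c in (-1,1)]
mk(im,s,C,[160,130],6,(0,255,0))
im2=cv2.resize(t0["color"][190:250,270:340][:,:,::-1],None,fx=8,fy=8,interpolation=2)
mk(im2,t0,C,[270,190],8,(0,255,0))
cv2.imwrite("pics/ov.png",im[:600,:]) ; cv2.imwrite("pics/ov2.png",im2)
E
```

```text
(no output)
```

View pics/ov.png

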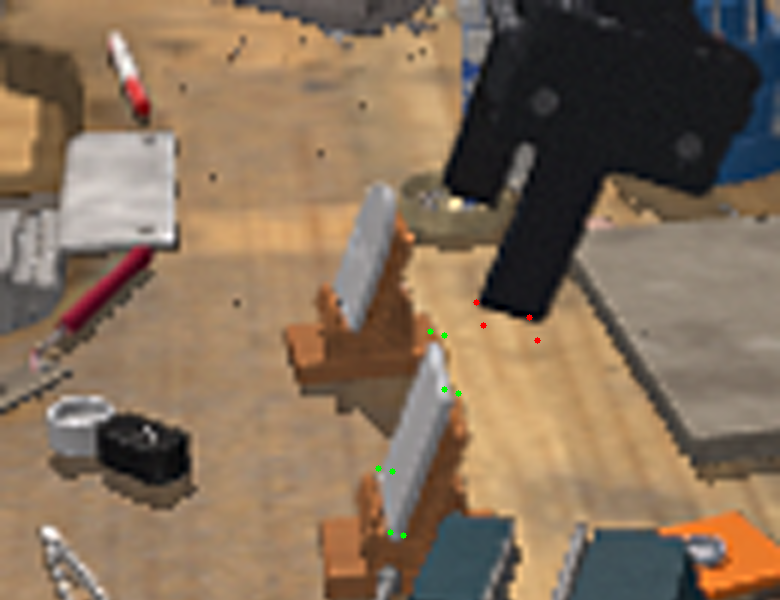

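View pics/ov2.png

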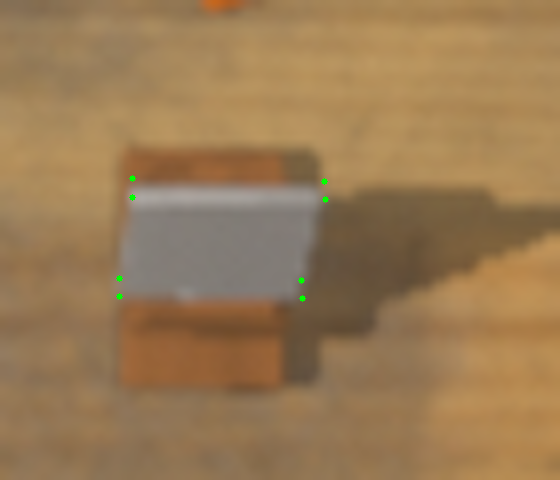

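apply_moves(
  increments="0.1 0 -0.003 0 0 0 0; 0.1 0 -0.003 0 0 0 0; 0.1 -0.002 -0.002 0 0 0 0; 0.1 0 0 0 0 0 0; 0 0 0 0 0 0 0",
)

```text
clock: 3.4
tool_pos: [0.4671, -0.0985, 0.106]
tool_rot: [179.9, 69.8, 180.0]
ft_force: [-0.9, -0.2, -1.0]
grip_width: 0.0877
```

```bash
python3 - <<'E'
from plan import *
log()
from station import get_image
im=get_image("side"); cv2.imwrite("pics/s2.png",cv2.resize(im["color"][130:260,160:290][:,:,::-1],None,fx=5,fy=4.5,interpolation=2))
E
```

```text
t 3.4 q [  6.318  53.843  -1.647 107.593   4.924  38.826  90.817] p [ 0.467 -0.099  0.106] F [-0.894 -0.206 -0.97 ] w 0.08771796992692761
[[-0.345 -0.002  0.938]
 [ 0.     1.     0.002]
 [-0.938  0.001 -0.345]]
```

View pics/s2.png

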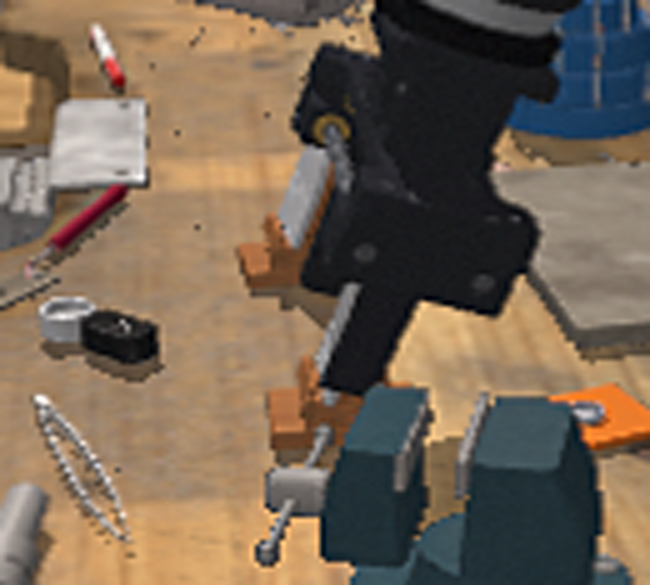

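```bash
python3 - <<'E'
from plan import *
from station import get_image
s=get_image("side")
p,Rm,_=cur()
f=12
im=cv2.resize(s["color"][180:225,205:260][:,:,::-1],None,fx=f,fy=f,interpolation=2)
def ln(a,b,col):
    q=(proj(s,np.array([a,b]))-[205,180]+.5)*f
    cv2.line(im,*[tuple(int(v) for v in x) for x in q],col,1)
g=lambda x,y,z:p+Rm@[x,y,z]
for z in(-.009,.009): ln(g(.02,-.0615,z),g(.064,-.0615,z),(0,0,255)); ln(g(.02,-.044,z),g(.064,-.044,z),(255,0,255))
for dx in (0,):
  ft=np.array([.439+dx,-.1,.0257]);u=np.array([.342,0,.94]);n=np.array([.94,0,-.342]);Y=np.array([0,-.023,0])
  for b in (0,.005): ln(ft+Y+b*n,ft+Y+b*n+u*.056,(0,255,0))
cv2.imwrite("pics/ov3.png",im)
E
```

```text
(no output)
```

View pics/ov3.png

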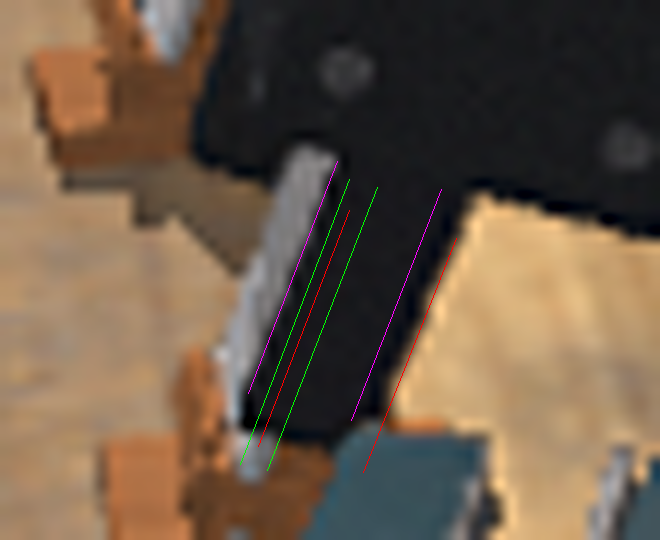

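apply_moves(
  increments="0 -0.005 0.015 0 0 0 0; 0 0 0 0 0 0 1; 0 0 0 0 0 0 1; 0 0 0 0 0 0 1; 0 0 0 0 0 0 1; 0 0 0 0 0 0 1; 0 0 0 0 0 0 1",
)

```text
clock: 4.2
tool_pos: [0.4719, -0.1001, 0.1051]
tool_rot: [180.0, 70.0, -179.9]
ft_force: [0.5, 1.2, 0.6]
grip_width: 0.0456
```

apply_moves(
  increments="-0.05 0 0 0 0 0 1; -0.1 0 0 0 0 0 1; -0.15 0 0 0 0 0 1; -0.15 0 0 0 0 0 1; -0.1 0 0 0 0 0 1",
)

```text
clock: 4.7
tool_pos: [0.511, -0.1001, 0.2108]
tool_rot: [-180.0, 70.2, -179.9]
ft_force: [1.7, -0.3, -0.3]
grip_width: 0.0448
```

```bash
python3 - <<'E'
from fit import *
log()
from station import get_image
im=get_image("side"); cv2.imwrite("pics/s3.png",cv2.resize(im["color"][120:260,160:320][:,:,::-1],None,fx=4.5,fy=4.2,interpolation=2))
m,P,r=fitmodel(); print(P); print(r.reshape(-1,12)[:,:3]/5*1000); print(abs(r.reshape(-1,12)[:,3:]).max())
E
```

```text
t 4.7 q [ 6.222 46.051 -1.96  98.273  3.651 55.542 92.104] p [ 0.511 -0.1    0.211] F [ 1.708 -0.309 -0.305] w 0.044848594136120815
[[-0.339 -0.001  0.941]
 [-0.001  1.     0.001]
 [-0.941 -0.    -0.339]]
[ 0.343  0.56   0.342  0.258  0.005  0.     3.033 -0.002 -0.046 -0.369
  3.303  0.157 -1.249]
[[ 5.133 -2.565  0.295]
 [-3.617  4.846 -0.077]
 [ 0.609  7.893 -0.144]
 [ 0.846  3.675 -0.261]
 [-0.013  0.509 -0.288]
 [ 0.195  0.414  0.007]
 [-0.141  0.448 -0.415]
 [ 6.896 -2.914  0.884]]
0.019917796059399077
```

View pics/s3.png

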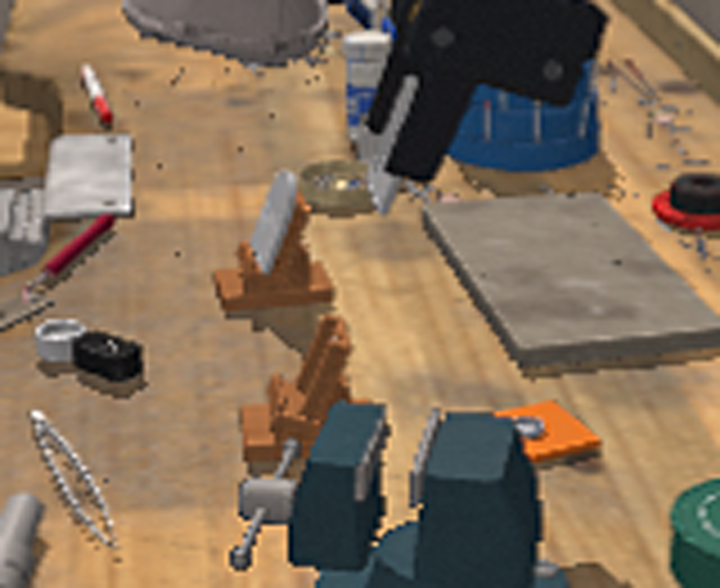

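```bash
cat > fit2.py <<'E'
from plan import *; from fk import Rz,Ry
import itertools
Q0=[-70.94373936,39.53464242,-11.144691,89.74491244,9.01447894,51.70878435,-12.32481795,.18387524,.59680177,.30189378,*R.from_euler('xyz',[-85.13869642,89.89373517,-102.25297619],degrees=True).as_rotvec()]
def fk2(q,P,sg):
    q=np.radians(q); (a0,b0,h,a1,b1,L1,a2,b2,L2,a6,b6,d)=P[:12]
    M=Rz(sg[0]*q[0]); p=M@[a0,b0,h]; M=M@Ry(q[1]); M=M@Rz(sg[1]*q[2]); p=p+M@[a1,b1,L1]
    M=M@Ry(q[3]); M=M@Rz(sg[2]*q[4]); p=p+M@[a2,b2,L2]; M=M@Ry(q[5]); M=M@Rz(sg[3]*q[6]+np.pi+P[12]); p=p+M@[a6,b6,d]
    return p,np.c_[M[:,2],M[:,0],M[:,1]]
P0=np.array([0,0,.343,0,0,.56,0,0,.342,0,0,.258,0])
def fit2(sg=(-1,-1,-1,-1)):
    D=np.vstack([np.loadtxt('log.txt'),Q0])
    def f(P,reg=1):
        r=[]
        for d in D:
            p,M=fk2(d[:7],P,sg); r+=list((p-d[7:10])*5); r+=list((M-R.from_rotvec(d[10:]).as_matrix()).ravel())
        return np.array(r+(list(.01*(P-P0)) if reg else []))
    s=least_squares(f,P0); return s.x,f(s.x,0)
E
python3 - <<'E'
from fit2 import *
res=[]
for sg in itertools.product([1,-1],repeat=4):
    P,r=fit2(sg); res.append((r@r,sg,P,r))
res.sort(key=lambda a:a[0])
for x in res[:4]: print(x[0],x[1],x[2])
r=res[0][3].reshape(-1,12); print(r[:,:3]/5*1000); print(r[:,3:].round(3))
E
```

```text
1.28891938490486e-10 (-1, -1, -1, -1) [ 0.    -0.019  0.347  0.    -0.027  0.563  0.    -0.     0.345 -0.
  0.     0.262  0.   ]
0.3889527852573842 (-1, -1, 1, -1) [ 0.001 -0.091  0.306  0.012  0.095  0.517 -0.027 -0.097  0.334  0.029
 -0.004  0.201 -0.096]
0.5930107974654412 (-1, 1, 1, -1) [ 0.08   0.602 -0.044  0.335 -0.166  0.029 -0.228 -0.489  0.184  0.11
 -0.209 -0.449 -0.292]
0.7851979400833581 (-1, 1, -1, -1) [ 0.081  0.952 -0.084  0.392 -1.479 -0.055 -0.241  0.316  0.146  0.194
 -0.19  -0.548 -0.195]
[[-0.    -0.    -0.001]
 [ 0.     0.     0.   ]
 [-0.     0.    -0.   ]
 [ 0.     0.    -0.   ]
 [-0.    -0.    -0.   ]
 [ 0.    -0.     0.   ]
 [-0.    -0.    -0.001]
 [ 0.     0.     0.001]]
[[ 0.  0. -0.  0. -0. -0.  0.  0.  0.]
 [ 0. -0. -0.  0. -0.  0. -0.  0.  0.]
 [ 0. -0. -0.  0. -0.  0.  0.  0.  0.]
 [-0.  0. -0.  0. -0.  0.  0.  0. -0.]
 [ 0. -0.  0. -0. -0.  0. -0. -0.  0.]
 [-0.  0. -0. -0.  0. -0.  0. -0. -0.]
 [-0.  0. -0.  0.  0. -0.  0.  0. -0.]
 [ 0.  0. -0.  0. -0. -0. -0.  0.  0.]]
```

```bash
cat > ik.py <<'E'
from fit2 import *
PP,_=fit2(); SG=(-1,)*4
LO=np.array([-172.22,-26.19,-84.43,7.71,-57.33,2.42,-152.13]);HI=np.array([172.22,119.32,86.54,146.69,237.33,119.75,152.13])
F=lambda q:fk2(q,PP,SG)
def err(q,p,Rt):
    a,M=F(q); return np.r_[(p-a),0.3*R.from_matrix(Rt@M.T).as_rotvec()]
def ik(p,Rt,q0,w=1e-4):
    f=lambda q:np.r_[err(q,p,Rt)*10,w*(q-q0)]
    s=least_squares(f,np.clip(q0,LO+.5,HI-.5),bounds=(LO,HI)); return s.x,np.abs(err(s.x,p,Rt)).max()
C=np.array([.609,.067,.012])
def place(phi,th,up=0.,foot=.0864,zo=-.002,adv=.028):
    phi,th=np.radians([phi,th]); h=np.array([np.cos(phi),np.sin(phi),0])
    tx=h*np.cos(th)-np.array([0,0,np.sin(th)]); ty=np.cross([0,0,1.],h)
    Rt=tool(tx,ty); Ft=C+h*adv; return Ft-Rt@[foot,0,zo]+[0,0,up],Rt
E
python3 - <<'E'
from ik import *
q0=bot.read_state()['qpos']
for phi in (0,20,40,60,80,90,110):
  for th in (35,50,65):
    best=None
    p,Rt=place(phi,th)
    rng=np.random.default_rng(0)
    for k in range(12):
        q,e=ik(p,Rt,q0 if k==0 else q0+rng.normal(0,40,7))
        if e<1e-3:
            c=np.abs(q-q0).max()
            if best is None or c<best[0]: best=(c,q)
    print(phi,th,p,None if best is None else best[1].round(0))
E
```

```text
0 35 [0.567 0.067 0.063] [ 16.  87. -56. 137. 157. 101. -41.]
0 50 [0.583 0.067 0.079] [ 25.  89. -80. 130. 134.  93. -17.]
0 65 [0.602 0.067 0.091] [ 25.  78. -75. 118. 112.  73.  -8.]
20 35 [0.57  0.053 0.063] [ 40. 105. -84. 135. 158.  82.  15.]
20 50 [0.585 0.058 0.079] [ 35.  92. -84. 128. 134.  77.  11.]
20 65 [0.603 0.065 0.091] [ 30.  80. -77. 117. 111.  65.  16.]
40 35 [0.577 0.04  0.063] [ 50. 103. -84. 126. 142.  51.  41.]
40 50 [0.589 0.05  0.079] [ 43.  92. -84. 122. 124.  57.  40.]
40 65 [0.604 0.063 0.091] [ 33.  77. -73. 114. 104.  51.  42.]
60 35 [0.588 0.031 0.063] [ 53. 100. -84. 113. 102.  34.  89.]
60 50 [0.596 0.044 0.079] [ 46.  91. -84. 113. 100.  46.  80.]
60 65 [0.606 0.061 0.091] [ 17.  59. -31. 109.  50.   6. 103.]
80 35 [0.602 0.026 0.063] [ 49.  91. -74.  98.  45.  33. 152.]
80 50 [0.604 0.041 0.079] [ 37.  74. -56. 101.  36.  23. 149.]
80 65 [0.608 0.06  0.091] [ 26.  65. -47. 102.  44.  25. 132.]
90 35 [0.609 0.025 0.063] [  19.   70.  -11.   92.  -57.   53. -116.]
90 50 [0.609 0.041 0.079] [ 39.  80. -67.  95.  43.  40. 152.]
90 65 [0.609 0.06  0.091] [ 28.  68. -54.  98.  45.  35. 142.]
110 35 [0.623 0.028 0.063] [   8.   73.    4.   76.  -51.   76. -115.]
110 50 [0.618 0.043 0.079] [   1.   66.   10.   85.  -52.   64. -115.]
110 65 [0.611 0.061 0.091] [ 32.  81. -76.  90.  58.  63. 152.]
```

```bash
cat > scan.py <<'E'
from ik import *
q0=bot.read_state()['qpos']
rng=np.random.default_rng(1)
def elbow(q):
    q=np.radians(q); M=Rz(-q[0]); p=M@PP[0:3]; M=M@Ry(q[1])@Rz(-q[2]); return p+M@PP[3:6]
for phi in (-40,-20,0,20,40,60,80):
  for th in (45,50,55,60,65,70):
    p,Rt=place(phi,th); S=[]
    for k in range(10):
        st=q0 if k==0 else q0+rng.normal(0,1,7)*[20,20,25,20,60,25,60]
        q,e=ik(p,Rt,st)
        if e<5e-4: S.append((np.abs(q[:4]-q0[:4]).max(),q))
    S.sort(key=lambda s:s[0])
    if S: print(phi,th,S[0][1].round(0),elbow(S[0][1]).round(2))
    else: print(phi,th,None)
E
python3 scan.py
```

```text
-40 45 [ -9.  67. -35. 119. 109.  75. -78.] [0.52 0.05 0.55]
-40 50 [-16.  61. -20. 118. 107.  56. -79.] [0.49 0.09 0.61]
-40 55 [-11.  60. -24. 116. 104.  53. -71.] [0.49 0.05 0.62]
-40 60 [-11.  58. -20. 114. 100.  43. -65.] [0.48 0.05 0.64]
-40 65 [-11.  56. -16. 112.  93.  34. -57.] [0.47 0.04 0.66]
-40 70 [ -7.  56. -19. 109.  83.  32. -44.] [0.47 0.01 0.66]
-20 45 [  3.  72. -47. 128. 128.  85. -64.] [ 0.54 -0.07  0.5 ]
-20 50 [ -6.  63. -28. 126. 129.  62. -74.] [0.51 0.01 0.59]
-20 55 [  7.  67. -48. 123. 120.  69. -54.] [ 0.52 -0.1   0.55]
-20 60 [ -4.  58. -25. 120. 120.  43. -61.] [ 0.49 -0.01  0.64]
-20 65 [  2.  58. -32. 116. 109.  42. -46.] [ 0.49 -0.06  0.63]
-20 70 [ -3.  55. -21. 113.  98.  28. -38.] [ 0.47 -0.02  0.66]
0 45 [  1.  67. -28. 134. 153.  70. -69.] [ 0.52 -0.05  0.56]
0 50 [ 21.  79. -65. 130. 136.  81. -30.] [ 0.51 -0.23  0.43]
0 55 [ 16.  69. -53. 126. 132.  64. -37.] [ 0.5  -0.18  0.53]
0 60 [ 13.  64. -46. 123. 126.  52. -35.] [ 0.49 -0.16  0.58]
0 65 [ 13.  62. -44. 118. 116.  44. -27.] [ 0.48 -0.15  0.6 ]
0 70 [ 15.  63. -49. 113. 103.  45. -12.] [
[... 865 characters left out ...]
106.  17.  64.] [ 0.41 -0.37  0.47]
60 55 [ 33.  69. -52. 112. 101.  14.  63.] [ 0.43 -0.32  0.53]
60 60 [ 24.  62. -39. 111.  90.   6.  68.] [ 0.45 -0.24  0.59]
60 65 [  11.   57.  -21.  109.  -57.    5. -152.] [ 0.46 -0.13  0.65]
60 70 [  8.  56. -20. 107.  -4.   7. 152.] [ 0.46 -0.11  0.65]
80 45 [  23.   65.  -22.  102.  -57.   30. -123.] [ 0.46 -0.24  0.57]
80 50 [  19.   63.  -19.  102.  -57.   28. -126.] [ 0.46 -0.2   0.6 ]
80 55 [  14.   60.  -14.  103.  -57.   27. -130.] [ 0.47 -0.16  0.62]
80 60 [ 26.  65. -43. 102.  25.  19. 152.] [ 0.45 -0.26  0.57]
80 65 [   2.   57.   -2.  103.  -57.   27. -136.] [ 0.47 -0.06  0.65]
80 70 [ 14.  59. -30. 102.  18.  20. 152.] [ 0.46 -0.16  0.63]
```

```bash
cat > sim.py <<'E'
from ik import *
def jac(q):
    J=np.zeros((6,7));p0,M0=F(q)
    for i in range(7):
        d=np.array(q,float);d[i]+=.01; p,M=F(d); J[:3,i]=(p-p0)/.01; J[3:,i]=R.from_matrix(M@M0.T).as_rotvec()/.01
    return J
def track(q,path,lam=1e-4,null=0,qn=None):
    q=np.array(q,float);E=[];Qs=[]
    for p,Rt in path:
        for _ in range(8):
            a,M=F(q); e=np.r_[p-a,R.from_matrix(Rt@M.T).as_rotvec()]
            J=jac(q); free=np.ones(7,bool)
            for _ in range(4):
                Jf=J*free; dq=Jf.T@np.linalg.solve(Jf@Jf.T+lam**2*np.eye(6),e)
                bad=free&((q+dq<LO)|(q+dq>HI))
                if not bad.any(): break
                free&=~bad
            if null: 
                Jp=np.linalg.pinv(Jf); dq=dq+(np.eye(7)-Jp@Jf)@((qn-q)*null*free)
            m=np.abs(dq).max(); dq=dq*min(1,6/m) if m>0 else dq
            q=np.clip(q+dq,LO,HI)
        a,M=F(q); E.append([np.linalg.norm(p-a)*1000,R.from_matrix(Rt@M.T).magnitude()*57.3]); Qs.append(q)
    return np.array(E),np.array(Qs)
E
cat > s1.py <<'E'
from sim import *
q0=bot.read_state()['qpos']; qn=np.array([-20,40,0,90,0,60,0.])
rng=np.random.default_rng(1)
for phi,th in [(0,55),(20,50),(20,60),(40,50),(40,60),(60,50),(60,60),(60,70),(80,50)]:
    p,Rt=place(phi,th,.06); S=[]
    for k in range(25):
        st=q0 if k==0 else q0+rng.normal(0,1,7)*[20,20,25,20,60,25,60]
        q,e=ik(p,Rt,st)
        if e<5e-4: S.append((np.abs((q-q0)/[1,1,1,1,2,2,2]).max(),q))
    S.sort(key=lambda s:s[0])
    if not S: print(phi,th,'none'); continue
    qf=S[0][1]; path=[F(q0+(qf-q0)*k/40) for k in range(1,41)]
    E,Q=track(q0,path); E2,Q2=track(q0,path,null=.05,qn=qn)
    print(phi,th,qf.round(0),'| minnorm',E.max(0).round(1),E[-1].round(1),Q[-1].round(0),'| null',E2[-1].round(1),Q2[-1].round(0))
E
python3 s1.py
```

```text
0 55 [ 20.  65. -63. 127. 123.  66. -28.] | minnorm [1.  0.4] [0. 0.] [  2.  53. -27. 128. 139.  43. -57.] | null [0. 0.] [ 15.  60. -51. 127. 126.  56. -37.]
20 50 [ 30.  70. -65. 130. 136.  57. -12.] | minnorm [1.3 0.4] [0. 0.] [ 20.  60. -44. 130. 152.  46. -35.] | null [0. 0.] [ 29.  68. -63. 130. 138.  55. -14.]
20 60 [ 26.  62. -60. 122. 117.  45.  -1.] | minnorm [0.4 0. ] [0. 0.] [ 16.  54. -39. 122. 132.  29. -22.] | null [0. 0.] [ 23.  59. -54. 122. 120.  40.  -6.]
40 50 [ 36.  68. -62. 123. 135.  33.  12.] | minnorm [0.3 0. ] [0. 0.] [ 33.  65. -56. 123. 143.  29.   2.] | null [0. 0.] [ 38.  71. -67. 123. 129.  37.  20.]
40 60 [ 28.  60. -54. 117. 112.  26.  25.] | minnorm [0. 0.] [0. 0.] [ 23.  56. -44. 118. 122.  18.  13.] | null [0. 0.] [ 28.  59. -53. 118. 112.  25.  25.]
60 50 [ 34.  63. -50. 114.  98.   5.  64.] | minnorm [0. 0.] [0. 0.] [ 34.  62. -49. 114. 101.   4.  62.] | null [0. 0.] [ 34.  63. -50. 114.  97.   6.  65.]
60 60 [ 21.  54. -33. 111.   1.   5. 152.] | minnorm [0. 0.] [0. 0.] [ 22.  55. -35. 111.  18.   6. 135.] | null [0. 0.] [ 27.  58. -46. 111.  62.  12.  94.]
60 70 [ 11.  51. -25. 107.   9.  14. 138.] | minnorm [0. 0.] [0. 0.] [ 12.  51. -28. 107.  19.  15. 128.] | null [0. 0.] [ 21.  55. -44. 106.  52.  23.  98.]
80 50 [ 38.  68. -58. 102.  28.  26. 152.] | minnorm [0. 0.] [0. 0.] [ 38.  68. -58. 102.  29.  26. 152.] | null [0. 0.] [ 41.  75. -70. 102.  49.  34. 135.]
```

```bash
cat >> plan.py <<'E'
from scipy.linalg import logm
def screw(p0,R0,p1,R1,n):
    """one constant body row repeated n times from pose0 to pose1 (shift along axes before the turn)"""
    rv=R.from_matrix(R0.T@R1).as_rotvec()/n; d=R0.T@(p1-p0)
    A=sum(R.from_rotvec(rv*k).as_matrix() for k in range(n)); s=np.linalg.solve(A,d)
    return np.r_[s/.2,np.degrees(rv)/4]
E
cat > s2.py <<'E'
from sim import *
q0=bot.read_state()['qpos']; phi,th=40,50
p,Rt=place(phi,th,.06); S=[]
rng=np.random.default_rng(1)
for k in range(25):
    st=q0 if k==0 else q0+rng.normal(0,1,7)*[20,20,25,20,60,25,60]
    q,e=ik(p,Rt,st)
    if e<5e-4: S.append((np.abs((q-q0)/[1,1,1,1,2,2,2]).max(),q))
S.sort(key=lambda s:s[0]); qf=S[0][1]; np.save('qf.npy',qf); np.save('q0.npy',q0)
for k in range(0,9):
    q=q0+(qf-q0)*k/8; a,M=F(q); print(k,'tcp',a,'foot',a+M@[.0864,0,0],'wrist',a-M[:,0]*.262,'tx',M[:,0],'tz',M[:,2])
N=4
for k in range(N):
    A=F(q0+(qf-q0)*k/N);B=F(q0+(qf-q0)*(k+1)/N); print(k,screw(*A,*B,10),np.linalg.norm(screw(*A,*B,10)[3:]))
E
python3 s2.py
```

```text
0 tcp [ 0.513 -0.1    0.213] foot [ 0.484 -0.1    0.131] wrist [ 0.601 -0.1    0.46 ] tx [-0.335 -0.001 -0.942] tz [ 0.942  0.001 -0.335]
1 tcp [ 0.495 -0.124  0.175] foot [ 0.464 -0.135  0.095] wrist [ 0.589 -0.092  0.417] tx [-0.36  -0.123 -0.925] tz [ 0.926  0.076 -0.371]
2 tcp [ 0.491 -0.138  0.141] foot [ 0.463 -0.156  0.061] wrist [ 0.575 -0.083  0.383] tx [-0.32  -0.21  -0.924] tz [ 0.918  0.173 -0.357]
3 tcp [ 0.498 -0.138  0.11 ] foot [ 0.479 -0.159  0.028] wrist [ 0.557 -0.074  0.357] tx [-0.226 -0.245 -0.943] tz [ 0.912  0.288 -0.293]
4 tcp [ 0.515 -0.122  0.084] foot [ 0.506 -0.14   0.   ] wrist [ 0.539 -0.065  0.339] tx [-0.093 -0.216 -0.972] tz [ 0.898  0.404 -0.176]
5 tcp [ 0.536 -0.09   0.07 ] foot [ 0.541 -0.101 -0.016] wrist [ 0.52  -0.058  0.329] tx [ 0.061 -0.122 -0.991] tz [ 0.865  0.503 -0.009]
6 tcp [ 0.558 -0.047  0.071] foot [ 0.577 -0.044 -0.013] wrist [ 0.5   -0.054  0.327] tx [ 0.22   0.03  -0.975] tz [0.805 0.56  0.198]
7 tcp [0.577 0.003 0.094] foot [0.609 0.022 0.016] wrist [ 0.48  -0.054  0.331] tx [ 0.368  0.217 -0.904] tz [0.713 0.559 0.424]
8 tcp [0.589 0.05  0.139] foot [0.632 0.086 0.073] wrist [ 0.46  -0.058  0.34 ] tx [ 0.492  0.413 -0.766] tz [0.587 0.492 0.643]
0 [ 0.039 -0.015  0.    -0.251  0.016 -0.301] 0.39238955811875253
1 [ 0.023  0.008  0.021 -0.282 -0.316 -0.109] 0.4374059617610553
2 [ 0.003  0.023  0.037 -0.194 -0.568  0.085] 0.6058038925766153
3 [-0.015  0.028  0.053 -0.082 -0.719  0.199] 0.7505531110769408
```

```bash
cat > s3.py <<'E'
from sim import *
q0=bot.read_state()['qpos'];qa=np.load('q0.npy');qf=np.load('qf.npy')
pc,Rc,_=cur(); prev=(pc,Rc); path=[]
P=[[.505,-.10,.235],[.52,-.08,.25],[.54,-.03,.24],[.589,.05,.18]]
n=[8,8,9,10]
for k in range(4):
    Rk=F(qa+(qf-qa)*(k+1)/4)[1]; pk=np.array(P[k])
    if k==3: pk,Rk=place(40,50,.10)
    r=screw(*prev,pk,Rk,n[k]).round(2); print(k,n[k],r,np.linalg.norm(r[3:]))
    a,M=prev
    for j in range(n[k]): a=a+M@(r[:3]*.2); M=M@R.from_rotvec(np.radians(4*r[3:])).as_matrix(); path.append((a,M))
    prev=(a,M); print('   reached',a,'tgt',pk, R.from_matrix(M.T@Rk).magnitude()*57.3)
E_,Q=track(q0,path); print(E_.max(0)); print(Q[[7,15,24,34]].round(0)); print(np.abs(np.diff(Q,axis=0)).max(0)*10)
E_,Q=track(q0,path,null=.05,qn=np.array([-20,40,0,90,0,60,0.])); print(E_.max(0)); print(Q[[7,15,24,34]].round(0)); print(np.abs(np.diff(Q,axis=0)).max(0)*10)
E
python3 s3.py
```

```text
0 8 [-0.01 -0.   -0.01 -0.31  0.02 -0.38] 0.49081564767232105
   reached [ 0.503 -0.1    0.233] tgt [ 0.505 -0.1    0.235] 0.17474299129518334
1 8 [-0.02  0.01  0.01 -0.36 -0.4  -0.13] 0.5536244214266564
   reached [ 0.52  -0.074  0.257] tgt [ 0.52 -0.08  0.25] 0.1750284786663526
2 9 [ 0.01  0.02  0.02 -0.21 -0.63  0.09] 0.6701492371106603
   reached [ 0.535 -0.027  0.234] tgt [ 0.54 -0.03  0.24] 0.1770894461030507
3 10 [ 0.04  0.02  0.03 -0.08 -0.72  0.2 ] 0.7515317691222374
   reached [0.583 0.054 0.185] tgt [0.589 0.05  0.179] 0.19025704509763508
[0.017 0.001]
[[ -1.  43.   1. 101.  14.  55.  92.]
 [ -2.  38.  -2. 107.  19.  43.  97.]
 [  5.  36. -10. 119.  21.  13. 102.]
 [ 35.  61. -61. 124. 132.  29.   9.]]
[ 88.179  33.279 139.396  13.535 417.515  69.734 397.059]
[0.028 0.004]
[[ 10.  44. -18. 101.  26.  60.  79.]
 [  9.  39. -21. 107.  33.  49.  83.]
 [ 15.  37. -25. 118.  48.  19.  76.]
 [ 38.  65. -69. 124. 124.  35.  19.]]
[ 94.112  42.732 149.557  13.602 391.839  76.99  370.407]
```

```bash
cat > s4.py <<'E'
from sim import *
import sys
q0=bot.read_state()['qpos'];qf=np.load('qf.npy')
pf,Rf=place(40,50,.09); qf,_=ik(pf,Rf,qf,1e-3)
pc,Rc,_=cur(); prev=(pc,Rc); path=[]
n=[9,9,11,12]; P=[[.495,-.12,.21],[.50,-.11,.21],[.54,-.05,.21]]
for k in range(4):
    if k<3:
        g=q0+(qf-q0)*(k+1)/4
        s=least_squares(lambda q:np.r_[(F(q)[0]-P[k])*50,(q-g)/[20,10,20,10,20,20,20]*.3],g,bounds=(LO,HI)); qk=s.x; pk,Rk=F(qk); print(qk.round(0),pk,Rk[:,0])
    else: pk,Rk=pf,Rf
    r=screw(*prev,pk,Rk,n[k]).round(2); print(k,n[k],r,np.linalg.norm(r[3:]))
    a,M=prev
    for j in range(n[k]): a=a+M@(r[:3]*.2); M=M@R.from_rotvec(np.radians(4*r[3:])).as_matrix(); path.append((a,M))
    prev=(a,M); print('   reached',a,'tgt',pk, R.from_matrix(M.T@Rk).magnitude()*57.3,'foot',a+M[:,0]*.0864,'wrist',a-M[:,0]*.262)
ix=np.cumsum(n)-1
for kw in ({},dict(null=.05,qn=np.array([-20,40,0,90,0,60,0.]))):
    E_,Q=track(q0,path,**kw); print(E_.max(0)); print(Q[ix].round(0)); print(np.abs(np.diff(Q,axis=0)).max(0)*10)
E
python3 s4.py
```

```text
[ 13.  45. -20. 104.  33.  56.  74.] [ 0.495 -0.12   0.21 ] [-0.285 -0.241 -0.928]
0 9 [ 0.01 -0.01 -0.01 -0.28 -0.03 -0.39] 0.48104053883222775
   reached [ 0.492 -0.121  0.203] tgt [ 0.495 -0.12   0.21 ] 0.2165977652315834 foot [ 0.468 -0.142  0.123] wrist [ 0.567 -0.058  0.446]
[ 23.  46. -41. 113.  59.  56.  56.] [ 0.5  -0.11  0.21] [-0.061 -0.302 -0.951]
1 9 [-0.01  0.    0.   -0.21 -0.32 -0.2 ] 0.43185645763378366
   reached [ 0.496 -0.117  0.22 ] tgt [ 0.5  -0.11  0.21] 0.1872015018722963 foot [ 0.491 -0.143  0.138] wrist [ 0.511 -0.037  0.469]
[ 39.  53. -64. 122.  89.  42.  38.] [ 0.54 -0.05  0.21] [ 0.329  0.083 -0.941]
2 11 [ 0.    0.02  0.03 -0.08 -0.68  0.24] 0.7255342858886822
   reached [ 0.536 -0.05   0.216] tgt [ 0.54 -0.05  0.21] 0.21052433934282813 foot [ 0.564 -0.042  0.135] wrist [ 0.451 -0.072  0.463]
3 12 [ 0.04  0.02  0.03 -0.17 -0.44  0.21] 0.5163332257370234
   reached [0.601 0.048 0.164] tgt [0.589 0.05  0.169] 0.21836171018025902 foot [0.644 0.084 0.098] wrist [ 0.473 -0.059  0.366]
[1.803 0.285]
[[ -1.  45.   3. 106.  17.  47.  91.]
 [ -5.  40.   7. 115.  26.  32.  89.]
 [ 11.  38. -13. 123.  74.   3.  48.]
 [ 34.  62. -58. 121. 134.  26.   9.]]
[ 75.219  24.074 120.907  10.635 480.     62.925 470.172]
[0.02  0.004]
[[ 11.  45. -16. 105.  31.  54.  76.]
 [  7.  40. -14. 114.  43.  40.  72.]
 [ 14.  39. -17. 123.  87.   5.  35.]
 [ 38.  67. -67. 121. 124.  33.  22.]]
[ 74.055  27.133 120.89   10.599 278.551  66.928 268.388]
```

```bash
cat > s5.py <<'E'
from sim import *
q0=bot.read_state()['qpos']
phi,th=15,55
pf,Rf=place(phi,th,.08)
def hd(phi,th): return place(phi,th)[1]
pc,Rc,_=cur(); prev=(pc,Rc); path=[]
def roll(tx,b): # bezel dir approx b
    tx=np.array(tx,float);tx/=np.linalg.norm(tx); return tool(tx,np.cross(b,tx))
W=[([.495,-.11,.22],roll([-.30,-.22,-.93],[.94,.1,-.3]),8),([.50,-.10,.22],roll([-.06,-.32,-.95],[1,0,-.06]),8),([.53,-.06,.22],roll([.3,-.3,-.9],[1,0.05,.3]),9),([.56,-.0,.21],roll([.5,-.08,-.85],[1,.1,.5]),8),(pf,Rf,9)]
n=[w[2] for w in W]
for k,(pk,Rk,nk) in enumerate(W):
    pk=np.array(pk); r=screw(*prev,pk,Rk,nk).round(2); print(k,nk,r,np.linalg.norm(r[3:]))
    a,M=prev
    for j in range(nk): a=a+M@(r[:3]*.2); M=M@R.from_rotvec(np.radians(4*r[3:])).as_matrix(); path.append((a,M))
    prev=(a,M); print('   reached',a,'tgt',pk, R.from_matrix(M.T@Rk).magnitude()*57.3,'foot',a+M[:,0]*.0864,'wrist',a-M[:,0]*.262)
ix=np.cumsum(n)-1
for kw in ({},dict(null=.05,qn=np.array([-20,40,0,90,0,60,0.]))):
    E_,Q=track(q0,path,**kw); print(E_.max(0)); print(Q[ix].round(0)); print(np.abs(np.diff(Q,axis=0)).max(0)*10)
E
python3 s5.py
```

```text
0 8 [ 0.   -0.01 -0.01 -0.17 -0.03 -0.4 ] 0.43566041821583934
   reached [ 0.499 -0.117  0.219] tgt [ 0.495 -0.11   0.22 ] 0.1699216957627483 foot [ 0.473 -0.136  0.139] wrist [ 0.578 -0.059  0.462]
1 8 [-0.    0.01  0.    0.3  -0.42 -0.2 ] 0.5535341001239219
   reached [ 0.497 -0.101  0.215] tgt [ 0.5  -0.1   0.22] 0.08473211289880409 foot [ 0.492 -0.129  0.134] wrist [ 0.513 -0.018  0.463]
2 9 [-0.01  0.02  0.02  0.1  -0.58  0.01] 0.5886425061104574
   reached [ 0.532 -0.061  0.225] tgt [ 0.53 -0.06  0.22] 0.2014311864568267 foot [ 0.557 -0.087  0.146] wrist [0.453 0.018 0.462]
3 8 [ 0.01  0.04  0.02  0.   -0.4   0.37] 0.5448853090330111
   reached [0.568 0.001 0.208] tgt [ 0.56 -0.    0.21] 0.24256732198423195 foot [ 0.611 -0.007  0.134] wrist [0.436 0.022 0.434]
4 9 [ 0.03  0.03  0.   -0.19 -0.16  0.35] 0.4291852746774987
   reached [0.589 0.055 0.159] tgt [0.59  0.062 0.164] 0.09036374974548722 foot [0.637 0.068 0.088] wrist [0.444 0.016 0.374]
[1.074 0.372]
[[ -1.  44.   4. 103.  14.  51.  89.]
 [-11.  41.  14. 115.  20.  30.  72.]
 [-23.  41.  25. 125.  71.   4.  14.]
 [  3.  42. -19. 128. 129.  28. -41.]
 [ 12.  52. -32. 127. 149.  35. -45.]]
[ 61.466  13.883 106.131  14.83  473.335  59.149 480.   ]
[0.084 0.011]
[[ 10.  45. -16. 103.  28.  57.  75.]
 [  1.  40.  -7. 114.  40.  38.  52.]
 [-22.  40.  22. 125.  84.   5.   1.]
 [ 17.  46. -43. 127. 114.  42. -22.]
 [ 25.  61. -59. 127. 128.  50. -16.]]
[121.426  20.453 200.653  14.769 207.458 119.635 216.916]
```

apply_moves(
  increments="-0.01 0 -0.01 -0.31 0.02 -0.38 1; -0.01 0 -0.01 -0.31 0.02 -0.38 1; -0.01 0 -0.01 -0.31 0.02 -0.38 1; -0.01 0 -0.01 -0.31 0.02 -0.38 1; -0.01 0 -0.01 -0.31 0.02 -0.38 1; -0.01 0 -0.01 -0.31 0.02 -0.38 1; -0.01 0 -0.01 -0.31 0.02 -0.38 1; -0.01 0 -0.01 -0.31 0.02 -0.38 1",
)

```text
clock: 5.55
tool_pos: [0.5, -0.0998, 0.2291]
tool_rot: [-159.2, 67.0, -146.9]
ft_force: [0.0, 0.3, -0.6]
grip_width: 0.0448
```

apply_moves(
  increments="-0.02 0.01 0.01 -0.36 -0.4 -0.13 1; -0.02 0.01 0.01 -0.36 -0.4 -0.13 1; -0.02 0.01 0.01 -0.36 -0.4 -0.13 1; -0.02 0.01 0.01 -0.36 -0.4 -0.13 1; -0.02 0.01 0.01 -0.36 -0.4 -0.13 1; -0.02 0.01 0.01 -0.36 -0.4 -0.13 1; -0.02 0.01 0.01 -0.36 -0.4 -0.13 1; -0.02 0.01 0.01 -0.36 -0.4 -0.13 1",
)

```text
clock: 6.35
tool_pos: [0.517, -0.0733, 0.2528]
tool_rot: [-139.8, 76.5, -114.4]
ft_force: [0.1, -0.3, 0.6]
grip_width: 0.0454
```

```bash
python3 - <<'E'
from plan import *
log()
E
```

```text
t 6.35 q [ -2.028  37.817  -1.647 107.672  19.362  42.607  96.73 ] p [ 0.517 -0.073  0.253] F [ 0.126 -0.341  0.631] w 0.04538152088310016
[[-0.097 -0.436  0.895]
 [-0.213  0.887  0.409]
 [-0.972 -0.151 -0.179]]
```

```bash
cat > s6.py <<'E'
from sim import *
q0=bot.read_state()['qpos']; pc,Rc,_=cur()
for phi in (30,50,60,70,80,90):
  for th in (50,55,60,65,70):
    pf,Rf=place(phi,th,.08); N=30
    rv=R.from_matrix(Rc.T@Rf).as_rotvec()
    path=[(pc+(pf-pc)*k/N+[0,0,.04*np.sin(np.pi*k/N)],Rc@R.from_rotvec(rv*k/N).as_matrix()) for k in range(1,N+1)]
    E_,Q=track(q0,path)
    v=np.abs(np.diff(np.vstack([q0,Q]),axis=0)).max(0)*10
    print(phi,th,'turn',np.degrees(np.linalg.norm(rv)).round(0),E_[-1].round(1),Q[-1].round(0),'minq6 %.0f'%Q[:,5].min(),'vmax',v.max().round(0))
E
python3 s6.py
```

```text
30 50 turn 52.0 [0. 0.] [ 31.  63. -59. 127. 140.  40.  -7.] minq6 3 vmax 476.0
30 55 turn 47.0 [0. 0.] [ 28.  59. -54. 124. 131.  33.  -4.] minq6 3 vmax 480.0
30 60 turn 42.0 [0. 0.] [ 22.  54. -46. 120. 121.  25.   2.] minq6 4 vmax 480.0
30 65 turn 37.0 [0. 0.] [ 14.  49. -33. 116. 107.  14.  11.] minq6 3 vmax 420.0
30 70 turn 32.0 [0. 0.] [ -0.  46. -12. 112.  15.   4.  98.] minq6 4 vmax 19.0
50 50 turn 58.0 [0. 0.] [ 38.  65. -60. 119. 120.  20.  34.] minq6 3 vmax 480.0
50 55 turn 53.0 [0. 0.] [ 32.  59. -53. 117. 110.  15.  38.] minq6 2 vmax 471.0
50 60 turn 49.0 [0. 0.] [ 22.  52. -38. 114.  93.   6.  50.] minq6 2 vmax 470.0
50 65 turn 45.0 [0. 0.] [ 14.  49. -27. 112.  19.   6. 119.] minq6 6 vmax 16.0
50 70 turn 41.0 [0. 0.] [ 10.  48. -24. 109.  18.  12. 118.] minq6 12 vmax 14.0
60 50 turn 63.0 [0. 0.] [ 33.  60. -47. 114.  69.   2.  91.] minq6 2 vmax 210.0
60 55 turn 59.0 [0. 0.] [ 28.  56. -41. 112.  22.   4. 134.] minq6 4 vmax 17.0
60 60 turn 55.0 [0. 0.] [ 23.  53. -37. 111.  21.   8. 132.] minq6 8 vmax 15.0
60 65 turn 51.0 [0. 0.] [ 18.  51. -33. 109.  20.  12. 130.] min
[... 595 characters left out ...]
 0.] [ 34.  63. -54. 102.  26.  27. 150.] minq6 24 vmax 28.0
80 60 turn 69.0 [0. 0.] [ 29.  58. -48. 102.  22.  26. 151.] minq6 26 vmax 26.0
80 65 turn 66.0 [0. 0.] [ 23.  55. -42. 101.  20.  27. 150.] minq6 27 vmax 18.0
80 70 turn 64.0 [0. 0.] [ 18.  53. -38. 101.  21.  29. 146.] minq6 29 vmax 17.0
90 50 turn 83.0 [0. 0.] [ 40.  74. -71.  96.  39.  44. 151.] minq6 31 vmax 38.0
90 55 turn 80.0 [0. 0.] [ 37.  69. -65.  96.  36.  41. 150.] minq6 32 vmax 35.0
90 60 turn 77.0 [0. 0.] [ 32.  63. -58.  97.  32.  39. 152.] minq6 32 vmax 32.0
90 65 turn 75.0 [0. 0.] [ 27.  60. -52.  98.  30.  37. 151.] minq6 33 vmax 30.0
90 70 turn 73.0 [0. 0.] [ 21.  56. -44.  98.  27.  36. 152.] minq6 34 vmax 28.0
```

```bash
cat > s7.py <<'E'
from sim import *
q0=bot.read_state()['qpos']; pc,Rc,_=cur()
pf,Rf=place(66,55,.07); rv=R.from_matrix(Rc.T@Rf).as_rotvec(); prev=(pc,Rc);path=[]
for k,nk in ((1,10),(2,10)):
    pk=pc+(pf-pc)*k/2+([0,0,.03] if k==1 else [0,0,0]); Rk=Rc@R.from_rotvec(rv*k/2).as_matrix()
    r=screw(*prev,pk,Rk,nk).round(3); print(r)
    a,M=prev
    for j in range(nk): a=a+M@(r[:3]*.2); M=M@R.from_rotvec(np.radians(4*r[3:])).as_matrix(); path.append((a,M))
    prev=(a,M); print('   reached',a,'tgt',pk, R.from_matrix(M.T@Rk).magnitude()*57.3,'foot',a+M[:,0]*.0864,'wrist',a-M[:,0]*.262)
E_,Q=track(q0,path); print(E_.max(0),Q[[9,19]],np.abs(np.diff(Q,axis=0)).max(0)*10)
E
python3 s7.py
```

```text
[ 0.008  0.014  0.035 -0.477 -0.581  0.214]
   reached [ 0.559 -0.013  0.234] tgt [ 0.559 -0.012  0.233] 0.011212772133121947 foot [ 0.571 -0.001  0.149] wrist [ 0.521 -0.049  0.491]
[ 0.051 -0.     0.02  -0.478 -0.581  0.214]
   reached [0.601 0.049 0.155] tgt [0.601 0.049 0.154] 0.018308071572882768 foot [0.621 0.094 0.084] wrist [ 0.54  -0.088  0.37 ]
[0. 0.] [[ 14.078  39.478 -22.522 111.03   16.427  23.682 118.065]
 [ 29.897  58.448 -45.173 109.572  24.165   9.984 138.869]] [19.216 22.738 26.115  6.129 11.223 23.7   22.72 ]
```

apply_moves(
  increments="0.008 0.014 0.035 -0.477 -0.58 0.214 1; 0.008 0.014 0.035 -0.477 -0.58 0.214 1; 0.008 0.014 0.035 -0.477 -0.58 0.214 1; 0.008 0.014 0.035 -0.477 -0.58 0.214 1; 0.008 0.014 0.035 -0.477 -0.58 0.214 1; 0.008 0.014 0.035 -0.477 -0.58 0.214 1; 0.008 0.014 0.035 -0.477 -0.58 0.214 1; 0.008 0.014 0.035 -0.477 -0.58 0.214 1; 0.008 0.014 0.035 -0.477 -0.58 0.214 1; 0.008 0.014 0.035 -0.477 -0.58 0.214 1",
)

```text
clock: 7.35
tool_pos: [0.5589, -0.0127, 0.2337]
tool_rot: [-1.5, 78.5, 43.8]
ft_force: [0.2, 0.0, -1.2]
grip_width: 0.0454
```

apply_moves(
  increments="0.05 0 0.02 -0.478 -0.58 0.214 1; 0.05 0 0.02 -0.478 -0.58 0.214 1; 0.05 0 0.02 -0.478 -0.58 0.214 1; 0.05 0 0.02 -0.478 -0.58 0.214 1; 0.05 0 0.02 -0.478 -0.58 0.214 1; 0.05 0 0.02 -0.478 -0.58 0.214 1; 0.05 0 0.02 -0.478 -0.58 0.214 1; 0.05 0 0.02 -0.478 -0.58 0.214 1; 0.05 0 0.02 -0.478 -0.58 0.214 1; 0.05 0 0.02 -0.478 -0.58 0.214 1; 0 0 0 0 0 0 1",
)

```text
clock: 8.45
tool_pos: [0.5999, 0.0471, 0.1547]
tool_rot: [0.4, 55.1, 66.1]
ft_force: [0.2, 0.0, -1.3]
grip_width: 0.0454
```

```bash
python3 - <<'E'
from ik import *
log()
from station import get_image
im=get_image("side"); cv2.imwrite("pics/s4.png",cv2.resize(im["color"][90:230,180:340][:,:,::-1],None,fx=4.8,fy=4.2,interpolation=2)); np.savez("pics/s4.npz",**im)
im=get_image("top"); cv2.imwrite("pics/t4.png",cv2.resize(im["color"][80:230,140:300][:,:,::-1],None,fx=4.8,fy=4,interpolation=2))
p,Rm,_=cur(); pf,Rf=place(66,55,0); print(pf,Rm.T@(pf-p),R.from_matrix(Rm.T@Rf).as_rotvec()*57.3)
print('foot',p+Rm@[.0864,0,-.002])
E
```

```text
t 8.45 q [ 30.051  58.428 -45.146 109.568  24.002  10.205 138.879] p [0.6   0.047 0.155] F [ 0.216  0.043 -1.277] w 0.045381388585543865
[[ 0.231 -0.912  0.338]
 [ 0.523  0.409  0.748]
 [-0.821  0.004  0.571]]
[0.601 0.049 0.084] [ 0.06 -0.   -0.04] [-0.21  -0.196 -0.007]
foot [0.619 0.091 0.084]
```

View pics/s4.png

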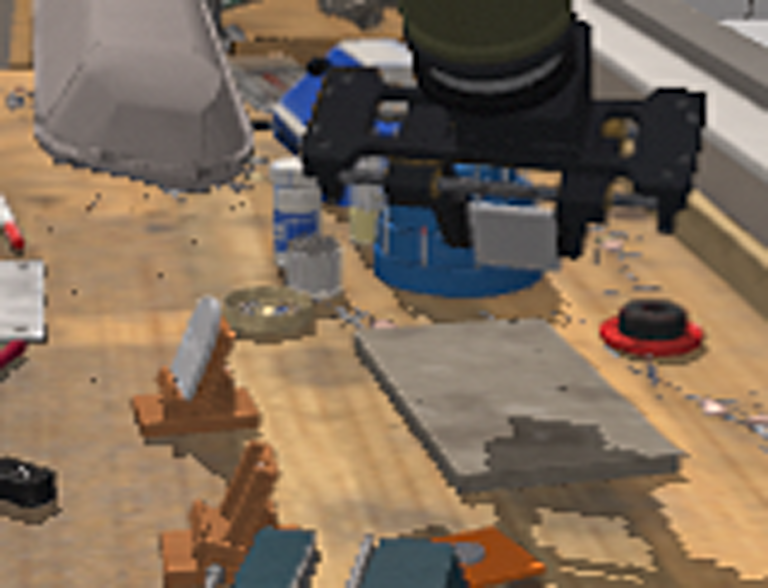

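View pics/t4.png

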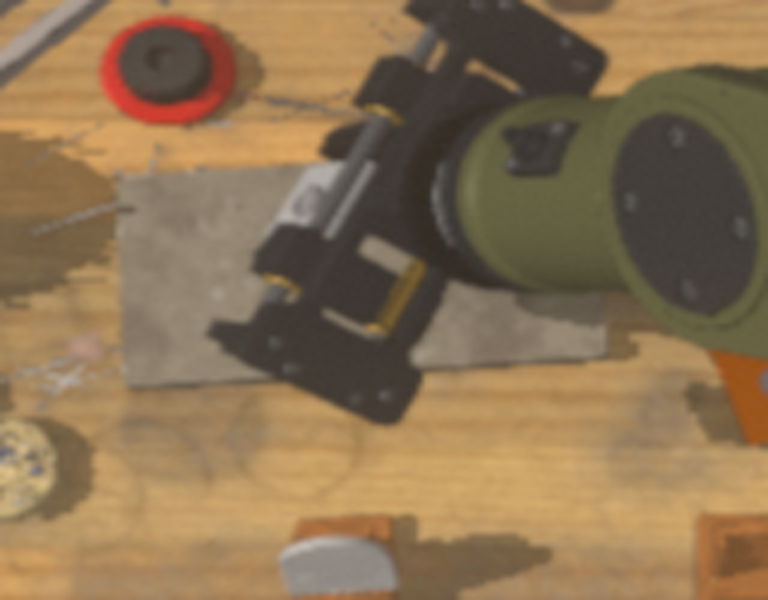

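apply_moves(
  increments="0.062 0 -0.043 0 0 0 1; 0.062 0 -0.043 0 0 0 1; 0.062 0 -0.043 0 0 0 1; 0.062 0 -0.043 0 0 0 1; 0 0 0 0 0 0 1; 0 0 0 0 0 0 1",
)

```text
clock: 9.15
tool_pos: [0.6, 0.0483, 0.0953]
tool_rot: [0.3, 55.1, 66.1]
ft_force: [-0.9, -0.1, 0.0]
grip_width: 0.0451
```

```bash
python3 - <<'E'
from ik import *
log()
from station import get_image
im=get_image("side"); cv2.imwrite("pics/s5.png",cv2.resize(im["color"][120:230,220:340][:,:,::-1],None,fx=6,fy=5.4,interpolation=2)); np.savez("pics/s5.npz",**im)
p,Rm,_=cur()
print('foot',p+Rm@[.0864,0,-.002])
E
```

```text
t 9.15 q [ 27.693  63.493 -40.656 109.588  26.421   4.488 139.491] p [0.6   0.048 0.095] F [-0.894 -0.113  0.048] w 0.045141876343510905
[[ 0.231 -0.913  0.337]
 [ 0.523  0.409  0.748]
 [-0.821  0.003  0.571]]
foot [0.62  0.092 0.024]
```

View pics/s5.png

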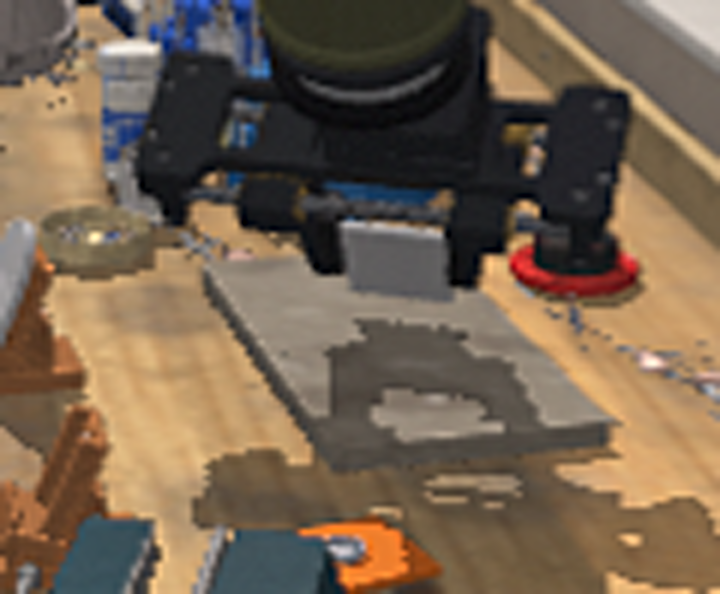

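```bash
python3 - <<'E'
from sim import *
q0=bot.read_state()['qpos']; p,Rm,_=cur()
for dz,yaw in ((.014,0),(.014,4),(.014,8)):
    N=14
    f0=p+Rm@[.0864,0,0]
    path=[]
    for k in range(1,N+1):
        Rk=R.from_rotvec([0,0,np.radians(yaw)*k/N]).as_matrix()@Rm
        path.append((f0-[0,0,dz*k/N]-Rk@[.0864,0,0],Rk))
    E_,Q=track(q0,path); print(yaw,E_.max(0),Q[-1],np.abs(np.diff(Q,axis=0)).max(0)*10)
    print(screw(p,Rm,*path[-1],N))
E
```

```text
0 [0. 0.] [ 27.239  64.691 -39.729 109.416  26.83    3.293 139.79 ] [0.344 0.898 0.702 0.137 0.298 0.873 0.22 ]
[ 0.004 -0.    -0.003  0.     0.     0.   ]
4 [0. 0.] [ 28.999  66.059 -42.894 106.981  28.512   8.639 142.479] [0.976 1.875 1.573 1.893 1.589 3.029 2.223]
[ 0.004 -0.001 -0.003 -0.059  0.     0.041]
8 [0. 0.] [ 30.456  67.497 -45.927 104.495  29.737  13.997 145.491] [2.258 2.918 3.841 3.713 2.824 6.859 4.662]
[ 0.004 -0.002 -0.003 -0.117  0.     0.082]
```

apply_moves(
  increments="0.0055 -0.0023 -0.004 -0.137 0 0.095 1; 0.0055 -0.0023 -0.004 -0.137 0 0.095 1; 0.0055 -0.0023 -0.004 -0.137 0 0.095 1; 0.0055 -0.0023 -0.004 -0.137 0 0.095 1; 0.0055 -0.0023 -0.004 -0.137 0 0.095 1; 0.0055 -0.0023 -0.004 -0.137 0 0.095 1; 0 0 0 0 0 0 1",
)

```text
clock: 9.9
tool_pos: [0.6029, 0.0466, 0.0875]
tool_rot: [0.2, 55.1, 70.0]
ft_force: [-0.2, 0.1, -0.3]
grip_width: 0.0451
```

```bash
python3 - <<'E'
from ik import *
log()
p,Rm,_=cur()
print('foot',p+Rm@[.0864,0,-.002], Rm.T@[0,0,-.001]/.2)
E
```

```text
t 9.9 q [ 29.212  65.554 -43.225 107.161  28.35    9.006 142.362] p [0.603 0.047 0.087] F [-0.21   0.122 -0.292] w 0.045062564611881684
[[ 0.195 -0.939  0.283]
 [ 0.537  0.344  0.77 ]
 [-0.82   0.002  0.572]]
foot [0.619 0.091 0.015] [ 0.004 -0.    -0.003]
```

apply_moves(
  increments="0.004 0 -0.003 0 0 0 1; 0.004 0 -0.003 0 0 0 1; 0 0 0 0 0 0 1",
)

```text
clock: 10.2
tool_pos: [0.6027, 0.0468, 0.0859]
tool_rot: [0.2, 55.1, 70.0]
ft_force: [0.6, -0.5, 0.7]
grip_width: 0.0451
```

apply_moves(
  increments="0.004 0 -0.003 0 0 0 1; 0 0 0 0 0 0 1",
)

```text
clock: 10.4
tool_pos: [0.6028, 0.047, 0.0856]
tool_rot: [0.1, 55.1, 70.0]
ft_force: [-2.0, -1.6, 5.8]
grip_width: 0.0454
```

apply_moves(
  increments="0 0 0 0 0 0 0.75; 0 0 0 0 0 0 0.5; 0 0 0 0 0 0 0.2; 0 0 0 0 0 0 0; 0 0 0 0 0 0 0; 0 0 0 0 0 0 0; 0 0 0 0 0 0 0; 0 0 0 0 0 0 0",
)

```text
clock: 11.2
tool_pos: [0.6027, 0.0468, 0.0847]
tool_rot: [0.2, 55.1, 70.0]
ft_force: [0.9, 0.3, 0.0]
grip_width: 0.0882
```

```bash
python3 - <<'E'
from ik import *
log()
from station import get_image
im=get_image("side"); cv2.imwrite("pics/s6.png",cv2.resize(im["color"][120:230,220:340][:,:,::-1],None,fx=6,fy=5.4,interpolation=2)); np.savez("pics/s6.npz",**im)
E
```

```text
t 11.2 q [ 29.097  65.779 -43.005 107.165  28.453   8.736 142.393] p [0.603 0.047 0.085] F [0.885 0.318 0.042] w 0.08815492141851838
[[ 0.195 -0.939  0.283]
 [ 0.537  0.344  0.77 ]
 [-0.821  0.002  0.572]]
```

View pics/s6.png

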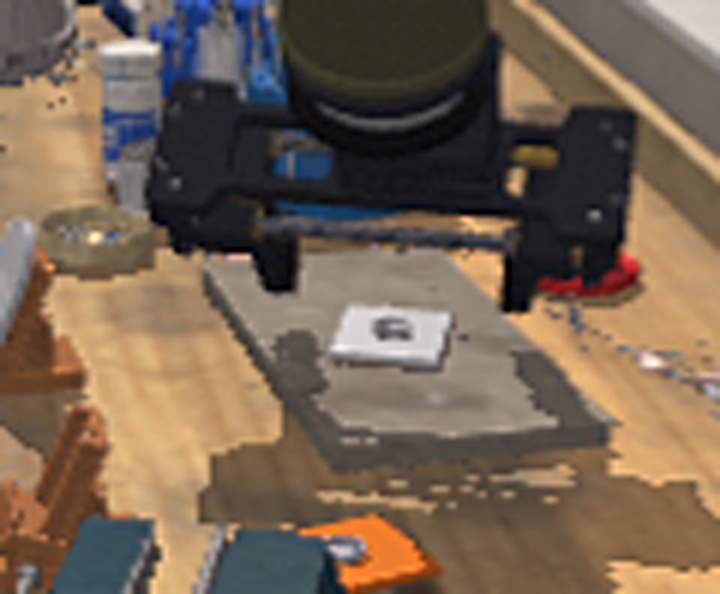

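apply_moves(
  increments="-0.05 0 0 0 0 0 0; -0.1 0 0 0 0 0 0; -0.15 0 0 0 0 0 0; -0.15 0 0 0 0 0 0; -0.15 0 -0.05 0 0 0 0; -0.15 0 -0.1 0 0 0 0; -0.1 0 -0.1 0 0 0 0; 0 0 0 0 0 0 0",
)

```text
clock: 12.05
tool_pos: [0.5546, -0.0884, 0.1955]
tool_rot: [0.1, 55.3, 69.6]
ft_force: [1.2, -0.8, -0.0]
grip_width: 0.0882
```

```bash
python3 - <<'E'
from ik import *
log()
from station import get_image
for n in("side","top"):
    im=get_image(n); np.savez(f"pics/{n}7.npz",**im); cv2.imwrite(f"pics/{n}7.png",im["color"][:,:,::-1])
a=cv2.imread("pics/top7.png"); b=cv2.imread("pics/side7.png")
cv2.imwrite("pics/c7.png",np.hstack([cv2.resize(a[100:250,160:310],(400,400),interpolation=2),cv2.resize(b[140:240,210:330],(400,400),interpolation=2)]))
E
```

```text
t 12.05 q [ 50.903  59.453 -58.253 107.823  27.773  28.079 148.721] p [ 0.555 -0.088  0.196] F [ 1.181 -0.84  -0.03 ] w 0.08824846646287975
[[ 0.199 -0.936  0.289]
 [ 0.533  0.351  0.77 ]
 [-0.822  0.001  0.569]]
```

View pics/c7.png

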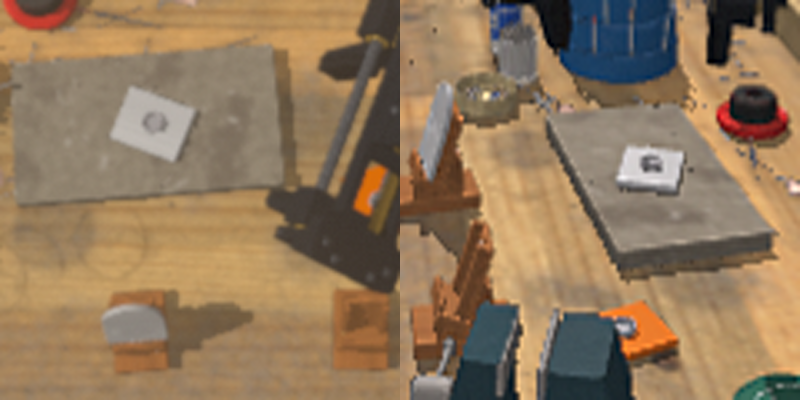

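```bash
python3 - <<'E'
from h import *
t=load("pics/top7.npz"); g=lambda x,y:(160+x*150/400-.4,100+y*150/400-.4)
B=np.mean([onz(t,*g(*p),.012) for p in [(12,62),(275,45),(285,185),(18,203)]],0)
P=np.mean([onz(t,*g(*p),.017) for p in [(133,87),(200,110),(178,160),(110,126)]],0)
A=[onz(t,*g(*p),.024) for p in [(110,343),(166,341)]]
print(B.round(3),P.round(3),np.linalg.norm((B-P)[:2]),A)
from station import ticket,bot
s=bot.read_state(); print(s['clock'],s['ft_force'],s['qvel'].round(1))
print(ticket.hand_in())
E
```

```text
[0.609 0.069 0.012] [0.61  0.063 0.017] 0.006565683611391391 [array([0.43400424, 0.09159006, 0.024     ]), array([0.43599989, 0.04921685, 0.024     ])]
12.15 [0.09169112 0.24305522 1.20491444] [-2.6  0.1 -0.7  0.5 -0.3 -0.4 -0. ]
the job is handed in; nothing more can be done
None
```

The square-cornered plate is lying flat, bezel up, in the middle of the soldering board. I handed the job in at about 12 s of the 35 s allowed; no verdict was reported.

**What I did:**
- I gripped the plate by its long side edges, in line with its 20° lean, and lifted it out of the stand.
- I turned it over in the air, then stood its foot edge on the board about 35° past upright. Contact showed as roughly 6 N of upward force.
- I opened the fingers there, so the plate fell flat. Tilting further would have taken the wrist joint close to its limit.
- I then backed the gripper well clear.

**Last checks:**
- **Plate position:** the final pictures show it flat with the bezel up, about 7 mm from the board's centre (limit 30 mm). It shows no sign of having moved, though I did not measure its speed.
- **Arched plate:** it still stands in its stand. My start and end measurements of its foot edge agree to within about 4 mm, against the 15 mm allowed. They came from pixel positions I picked by eye.
- **Robot:** the gripper was about 0.2 m above the bench. The wrist force read about 1 N, which is the usual noise level, so nothing was being touched. One joint still read about 2.6 °/s.

No check failed or disagreed.

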